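# Hang the feeding caddy on the hook under the shelf bracket

## Task

Pull the drawer fully open, take the green caddy out and stand it on the middle of the cork mat, letting go of it. Then take it again in a way that lets its arched handle pass under the oak bracket, and hang it by the middle of that handle on the steel hook, keeping it upright all the way and leaving it hanging still and level. Leave the hide, dish and tongs where they are and the jar standing in the drawer; the drawer may stay open.

Things in the scene. Friction and masses are not known exactly. Their poses are not given: they have to be found in the camera images.
- drawer (a joint): slide of the oak unit's single drawer: 0 shut, grows as it is pulled out towards the robot (m), stop at 0.17; drag about 2 N
- drawer_handle (a point): grip point of the drawer's level steel bar handle: 100 mm long, about 10 mm thick, centre 35 mm out from the drawer front, 135 mm above the table, 30 mm below the unit's top; its y axis runs along the bar and its -x axis is the pull direction (turns with the unit)
- unit: oak drawer unit, fixed, 260 deep (x) x 240 wide (y) x 165 mm high; origin under its centre, front to -x; its top board begins at x = -60 mm. Drawer front's top is 148 mm up. Drawer inside: floor 19 mm above the table, 230 long (x) x 190 mm wide, side walls to 65, back wall to 95 mm above the table; shut, it spans x = -131 to +99 mm
- caddy: green plastic tray 190 (x) x 80 (y) x 55 mm high, empty, 0.25 kg, with a white arched handle across its middle; starts in the drawer's left or right half, long side along the slide. Origin: centre of underside, z up. End walls 8 mm thick, sides and floor 5 mm. Handle: 10 mm round bar in plane x = 0, legs at y = +-36 up to z = 88, then sloping in to a level top 20 mm long at z = 120
- caddy_arch (a point): centre of the bar at the top middle of the caddy's arched handle, 120 mm above its underside
- mat: cork mat, fixed on the table, 150 (x) x 220 (y) x 5 mm thick; origin under its centre
- tower: oak cubby for the heat bulb, fixed, 130 (x) x 120 (y) x 253 mm high, origin under its centre. From its top a bracket arm 30 mm wide (x) and 18 mm thick (underside 235, top 253 mm above the table) runs along +y to y = 193 mm; the hook hangs under it
- hook: dark steel J-hook of 8 mm rod under the bracket arm, in the tower's y-z plane; frame as the tower's (origin under the tower, at table height). Shank down at y = 163 mm, level seat at y = 177 to 193, tip turns up at y = 205 and ends 206 mm above the table: open towards +y, 29 mm free between tip and arm
- hook_seat (a point): top of the hook's seat, 184 mm above the table, 185 mm from the tower's centre; same axes as the tower (+y points out over the hook's tip)
- hide: white plastic reptile hide, loose, 120 (x) x 90 (y) x 77 mm high, origin under its centre; bystander
- dish: glass feeding dish, loose, 100 mm across, 35 mm high, on top of the drawer unit; origin under its centre; bystander
- tongs: steel tongs lying on the table, loose, 212 long (x) x 38 wide x 12 mm high; origin under their middle; bystander
- jar: plastic jar with a blue twist cap, loose, 66 mm across, 90 mm high, standing in the drawer in the half beside the caddy; origin under its centre; bystander
Not all that is in view belongs to the job. What is meant by the caddy is not purple, and is the smaller of those in its own colour.

How it is judged:
By the outcome, as a careful person would: the job done as asked, in the order asked, and still so for the second after the job is handed in, with the robot touching nothing.
It also fails if it takes over 61 s, if anything falls off the work surface, if the arm or the gripper's body presses on something with over 40 N, if the wrist force passes 120 N, or if a joint passes its speed limit or range.

## Robot

A 6-joint arm with a two-finger parallel gripper is mounted at the origin on the work surface. World frame = base frame: x ahead of the robot, y to its left, z up, the work surface at z = 0. Lengths are in m, angles in rad, forces in N, time in s.
With the tool pointing down it reaches from about 0.15 to 0.775 m from the base axis. Payload 6.1 kg.
Tool frame: the origin (TCP) lies at the very end of the fingers, on their centre line; the grasp point (between the pads) lies 19 mm behind it; z points along the fingers, y is the line along which they close (so a half turn about z gives the same grasp; the last joint's range is limited). The gripper opens to 85 mm and grips with 20 to 120 N. Pads are 22 mm wide; open, the fingers measure 114 mm over their backs; the gripper's body (76 mm by 85 mm) begins 54 mm behind the grasp point. The pads swing forward as they close: fully open they stand 13 mm farther back than shut.
Start: joints at [1.312, 0.126, -0.04, 1.405, 0, 1.571], TCP at [0.134, 0.508, 0.199] pointing down, gripper open.
Joint ranges: [-2.72, 2.72], [-0.95, 1.95], [-1.27, 1.35], [-1.78, 2.02], [-1.46, 1.47], [-3.14, 3.14]. Speed limits (rad/s): [2.39, 2.39, 3.01, 3.14, 3.14, 3.14].

## Interface

Orientations are given as a unit quaternion [w, x, y, z].
In Python, from rig import * gives the robot as it stands.
- The arm moves only by the tool drive_tool, never from a script. Its argument "commands" is a list of rows, each a list of 7 numbers: the shift along the tool's x, y, z in cm, then the turn, a rotation vector about the tool's x, y, z in degrees, then the finger opening in cm, from 0 to 8.54. In form: [[tx, ty, tz, ax, ay, az, grip], ...]. A call has 1 to 8 rows; each row is the pose to reach, as a shift and turn from the pose commanded when the call began, along the tool's axes at that moment; what a row does not reach only later rows make up. A row lasts 1/12 s, in which the tool goes at most 41.7 mm and 7.16 degrees, less where a joint would pass 70% of its speed; a pose out of reach is approached as far as the arm can. A call with a gripper value outside its range is refused whole. The fingers move at their own pace and stop on an object; the grip force is fixed at half the most. Time passes only in rows, so rows that repeat a pose let the fingers close. It gives the time, the measured TCP pose, the force, the opening and the grip force at its end, in the units of the state.
- read_state(): the state, without advancing time (a new reading comes with each control period).
- camera(name): name is "scene" or "top" or "wrist"; returns the picture (480x640x3 uint8, red, green, blue); there is no depth.
- calibration(name): a dict with "K" (3x3 intrinsics, pixels), "distortion" ([k1, k2, p1, p2, k3] as OpenCV has them; the pictures are not rectified), "R" (3x3) and "t" (3): a world point X has camera coordinates R X + t. Camera axes: x right, y down, z forward; pixel columns grow to the right and rows downward; lengths in m; the calibration is good to about 2 mm. A picture is of the moment at which its call begins: read the wrist's pose just before it. calibration takes no time and is no camera call; for the wrist camera it gives the pose at the moment of the call.
- job_done(): hands the job in; it is judged then, once.
The state is a dict: "clock": time; "joint_pos": joint angles; "dq": joint speeds; "joint_torque": joint torques, N m; "ee_pos": TCP position; "orientation": TCP orientation; "wrist_force": force on the tool from outside, world axes, zero at the start; "ft_torque": the same for the moment, N m; "gripper_width": opening from 0.0 (shut) to 1.0 (fully open); "finger_force": force on a finger pad.
Only numpy, scipy, OpenCV 4.12 (cv2) and the standard library are available. Lean on these libraries where they do the work, as an engineer would, in place of code of your own. Each camera call takes 0.05 s, during which the arm holds its last target. There are 200 camera calls.

## Working session

There is one attempt and no reset: what is moved stays moved. The work goes in short steps, Python scripts to look and compute and a tool call to move; the robot and the scene stay as the last step left them, time stands still between calls to the robot, and variables do not carry over. Pictures are saved under pics/ and viewed, at most 10 in all, crops included, and the job is handed in when it is done.

Besides the shell and the picture viewer there is one more tool, called by a JSON object that holds its "method" and its "body". drive_tool: Moves the arm, as the interface text tells. Its arguments: {"type":"object","properties":{"commands":{"type":"array","items":{"type":"array","items":{"type":"number"}}}},"required":["commands"]}

```bash
ls; mkdir -p pics; python3 - <<'E'
from rig import *
import cv2
s=read_state();print(s)
for n in("scene","top"):
    im=camera(n);cv2.imwrite(f"pics/{n}0.png",im[:,:,::-1]);c=calibration(n);print(n,c)
E
```

```text
pics
{'clock': 0.0, 'joint_pos': array([ 1.31200196e+00,  1.26386297e-01, -4.06282711e-02,  1.40540470e+00,
       -3.81954116e-05,  1.57080648e+00]), 'dq': array([-1.01088625e-03, -3.82575615e-04, -1.22072748e-03, -1.55963728e-05,
       -2.16739306e-04,  9.00354100e-04]), 'joint_torque': array([ 1.50463926e-03, -4.35917294e+01,  3.52922988e+01,  1.73505273e-02,
        1.69164773e-04,  6.28985717e-06]), 'ee_pos': array([0.13424726, 0.50705933, 0.19871594]), 'orientation': array([-8.57671797e-05,  1.29041365e-01,  9.91638880e-01, -8.07151948e-04]), 'wrist_force': array([ 0.43605466,  0.19827181, -0.81092124]), 'ft_torque': array([-0.0145611 , -0.00615675,  0.05428089]), 'finger_force': 0.0, 'gripper_width': 1.000014234342712}
scene {'K': array([[574.09937405,   0.        , 320.38280441],
       [  0.        , 574.09937405, 244.60558365],
       [  0.        ,   0.        ,   1.        ]]), 'distortion': array([-0.1135489,  0.       ,  0.       ,  0.       ,  0.       ]), 'R': array([[-0.28916856, -0.95726395,  0.00522337],
       [-0.91427195,  0.27455627, -0.29786853],
       [ 0.28370469, -0.0909098 , -0.95459261]]), 't': array([0.196014  , 0.49973557, 1.39688282])}
top {'K': array([[520.83669208,   0.        , 322.63366781],
       [  0.        , 520.83669208, 241.86326154],
       [  0.        ,   0.        ,   1.        ]]), 'distortion': array([0.00333568, 0.        , 0.        , 0.        , 0.        ]), 'R': array([[ 0.01564174, -0.99981149, -0.01150308],
       [-0.9944995 , -0.01436495, -0.10375157],
       [ 0.10356677,  0.01306266, -0.99453672]]), 't': array([0.05783126, 0.52502408, 1.71667542])}
```

View pics/scene0.png

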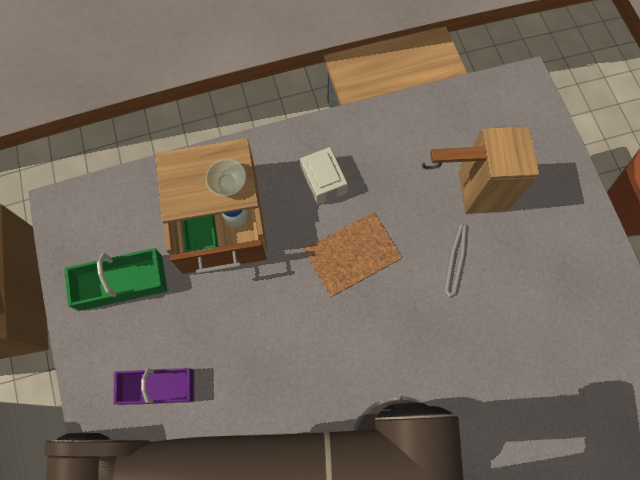

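View pics/top0.png

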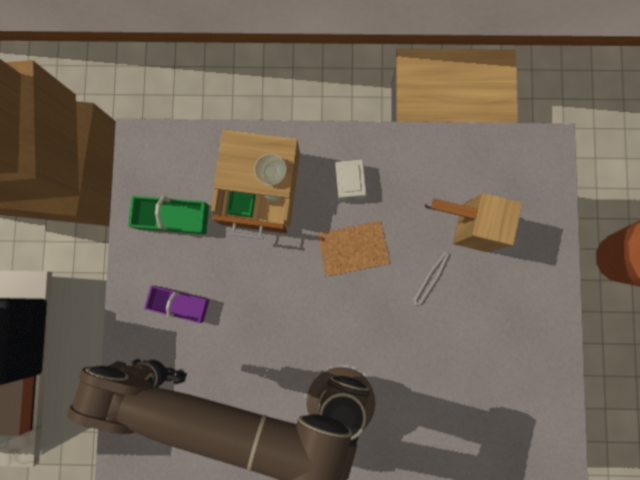

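```bash
cat > h.py <<'E'
import numpy as np, cv2
from rig import *
from scipy.optimize import least_squares
def ray(cal,uv):
    p=cv2.undistortPoints(np.array([[uv]],float),cal["K"],np.array(cal["distortion"])).ravel()
    R=np.array(cal["R"]);t=np.array(cal["t"]);d=R.T@np.array([p[0],p[1],1]);return -R.T@t,d/np.linalg.norm(d)
def tri(obs):
    A=np.zeros((3,3));b=np.zeros(3);L=[]
    for c,uv in obs:
        o,d=ray(c,uv);P=np.eye(3)-np.outer(d,d);A+=P;b+=P@o;L.append((o,P))
    X=np.linalg.solve(A,b);return X,max(np.linalg.norm(P@(X-o)) for o,P in L)
def atz(c,uv,z):
    o,d=ray(c,uv);return o+d*(z-o[2])/d[2]
def proj(c,X):
    r=cv2.Rodrigues(np.array(c["R"]))[0]
    return cv2.projectPoints(np.atleast_2d(np.array(X,float)),r,np.array(c["t"],float),c["K"],np.array(c["distortion"]))[0][:,0]
def crops(fn,L):
    # L: (img rgb, x0,y0,w,h,scale)
    ps=[]
    for im,x0,y0,w,h,s in L:
        p=cv2.resize(im[y0:y0+h,x0:x0+w,::-1],None,fx=s,fy=s,interpolation=cv2.INTER_CUBIC)
        for i in range(-x0%20,w,20): cv2.line(p,(i*s,0),(i*s,6),(0,255,255),1);cv2.putText(p,str(x0+i),(i*s,16),0,.35,(0,255,255),1)
        for j in range(-y0%20,h,20): cv2.line(p,(0,j*s),(6,j*s),(0,255,255),1);cv2.putText(p,str(y0+j),(8,j*s+4),0,.35,(0,255,255),1)
        ps.append(p)
    H=max(p.shape[0] for p in ps)
    cv2.imwrite(fn,np.hstack([cv2.copyMakeBorder(p,0,H-p.shape[0],0,4,0) for p in ps]))
E
python3 - <<'E'
from h import *
s=cv2.imread("pics/scene0.png")[:,:,::-1];t=cv2.imread("pics/top0.png")[:,:,::-1]
crops("pics/a.png",[(s,148,132,128,148,3),(t,200,122,128,128,3)])
crops("pics/b.png",[(s,415,115,130,105,3),(t,410,180,130,80,3)])
# mat segmentation
for n,im in(("scene",s),("top",t)):
    h=cv2.cvtColor(np.ascontiguousarray(im),cv2.COLOR_RGB2HSV);m=cv2.inRange(h,(5,90,90),(20,255,255))
    cs,_=cv2.findContours(cv2.morphologyEx(m,cv2.MORPH_OPEN,np.ones((3,3))),0,1)
    box={"scene":(350,255),"top":(354,248)}[n]
    for c in cs:
        if cv2.pointPolygonTest(c,box,False)>0:
            r=cv2.minAreaRect(c);print(n,r)
            for p in cv2.boxPoints(r):print(p,atz(calibration(n),p,.005))
E
```

```text
scene ((352.2528076171875, 252.9904327392578), (55.15432357788086, 81.96781921386719), 61.26020431518555)
[303.0576  248.51685] [0.5588762  0.08461588 0.005     ]
[374.928   209.10403] [ 0.61083222 -0.13655777  0.005     ]
[401.44803 257.46402] [ 0.45885954 -0.16105915  0.005     ]
[329.5776  296.87683] [0.41164741 0.05525654 0.005     ]
top ((353.2884826660156, 247.9423065185547), (44.32224655151367, 65.30667114257812), 78.69007110595703)
[316.9231  232.61537] [0.55777732 0.0859277  0.005     ]
[380.96155 219.8077 ] [ 0.60477859 -0.13129562  0.005     ]
[389.65387 263.26923] [ 0.45713055 -0.16117213  0.005     ]
[325.61542 276.0769 ] [0.41070607 0.05416133 0.005     ]
```

View pics/a.png

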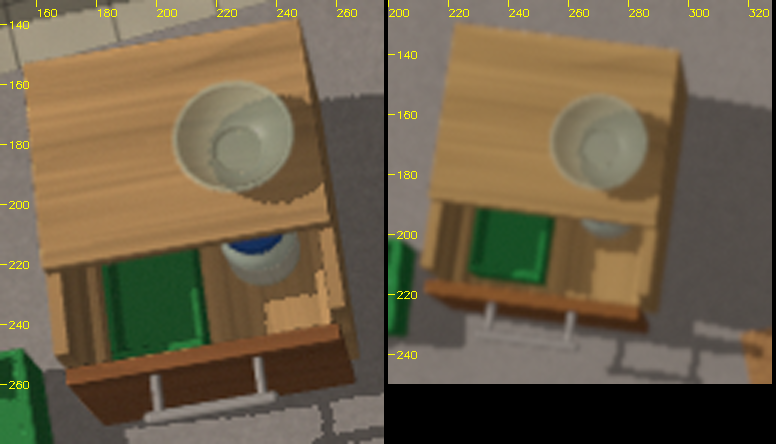

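View pics/b.png

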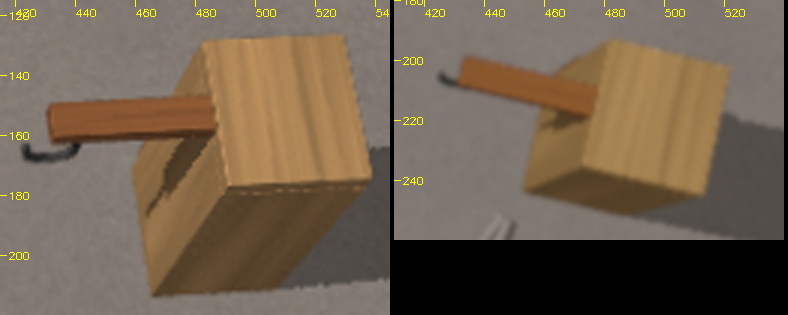

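```bash
python3 - <<'E'
from h import *
S=calibration("scene");T=calibration("top")
def fit(name,pts,x0):
    def P(p,m):
        c,s=np.cos(p[2]),np.sin(p[2]);m=np.array(m);return np.stack([p[0]+c*m[:,0]-s*m[:,1],p[1]+s*m[:,0]+c*m[:,1],m[:,2]],1)
    m=[q[0] for q in pts]
    f=lambda p:np.concatenate([(proj(S,P(p,m))-[q[1] for q in pts]).ravel(),(proj(T,P(p,m))-[q[2] for q in pts]).ravel()])
    r=least_squares(f,x0,loss="soft_l1");print(name,r.x.round(4),"deg",np.degrees(r.x[2]).round(2),"res",np.abs(r.fun).reshape(2,-1).round(1).tolist())
    for q in pts: print("  tri",q[0],[v.round(4) if hasattr(v,'round') else v for v in tri([(S,q[1]),(T,q[2])])])
    return r.x
u=fit("unit",[((.13,.12,.165),(155.3,153),(222.3,130)),((.13,-.12,.165),(246.3,138.7),(297.3,138.7)),((-.06,-.12,.165),(257.3,206),(291,196)),((-.06,.12,.165),(163.7,222),(215.3,187.7))],[.7,.3,0])
for a,b in(((196.3,270.7),(227.3,231.3)),((239.7,264.3),(263,237))): print("handle",tri([(S,a),(T,b)]))
fit("tower",[((.065,.06,.253),(483,129),(482,193.3)),((.065,-.06,.253),(529.7,127),(521.7,202)),((-.065,-.06,.253),(538.7,174.3),(514,244.7)),((-.065,.06,.253),(490.7,177),(473,236)),((.015,.193,.253),(430.7,149.7),(433.7,198.7)),((-.015,.193,.253),(432.3,160.7),(431.7,207.7))],[.6,-.4,-.1])
fit("mat",[((.075,.11,.005),(303.1,248.5),(316.9,232.6)),((.075,-.11,.005),(374.9,209.1),(381,219.8)),((-.075,-.11,.005),(401.4,257.5),(389.7,263.3)),((-.075,.11,.005),(329.6,296.9),(325.6,276.1))],[.5,0,.2])
print("tip",tri([(S,(423,165.7)),(T,(425.3,204.7))]))
E
```

```text
unit [ 0.721   0.2805 -0.1052] deg -6.03 res [[0.1, 0.7, 1.3, 1.2, 1.6, 0.7, 1.2, 0.5], [0.2, 0.7, 0.4, 0.7, 0.9, 1.0, 1.4, 0.4]]
  tri (0.13, 0.12, 0.165) [array([0.8551, 0.3828, 0.1823]), np.float64(0.0001)]
  tri (0.13, -0.12, 0.165) [array([0.8374, 0.1504, 0.16  ]), np.float64(0.0013)]
  tri (-0.06, -0.12, 0.165) [array([0.6584, 0.1692, 0.137 ]), np.float64(0.0026)]
  tri (-0.06, 0.12, 0.165) [array([0.6761, 0.4033, 0.1608]), np.float64(0.0004)]
handle (array([0.53991604, 0.36042015, 0.1417816 ]), np.float64(0.003945726599364014))
handle (array([0.52532911, 0.25192592, 0.1368008 ]), np.float64(0.00018146220453162728))
tower [ 0.5757 -0.4458 -0.2261] deg -12.95 res [[0.9, 0.5, 0.3, 0.6, 0.8, 0.5, 0.1, 0.3, 0.4, 0.1, 0.5, 0.3], [0.1, 0.7, 0.6, 0.2, 0.8, 0.5, 0.4, 0.6, 0.1, 0.3, 0.2, 0.5]]
  tri (0.065, 0.06, 0.253) [array([ 0.6496, -0.4017,  0.2559]), np.float64(0.0005)]
  tri (0.065, -0.06, 0.253) [array([ 0.6258, -0.5193,  0.2504]), np.float64(0.0013)]
  tri (-0.065, -0.06, 0.253) [array([ 0.502 , -0.4934,  0.2459]), np.float64(0.0015)]
  tri (-0.065, 0.06, 0.253) [array([ 0.5242, -0.3716,  0.2582]), np.float64(0.0013)]
  tri (0.015, 0.193, 0.253) [array([ 0.6326, -0.26  ,  0.2546]), np.float64(0.0006)]
  tri (-0.015, 0.193, 0.253) [array([ 0.6066, -0.2552,  0.2492]), np.float64(0.0004)]
mat [ 0.5084 -0.0384  0.2081] deg 11.92 res [[0.1, 0.0, 1.3, 2.7, 0.4, 0.3, 0.5, 0.4], [0.4, 0.3, 0.3, 0.1, 0.1, 0.2, 0.2, 0.5]]
  tri (0.075, 0.11, 0.005) [array([0.5566, 0.0854, 0.0133]), np.float64(0.0004)]
  tri (0.075, -0.11, 0.005) [array([ 0.5992, -0.1284,  0.0409]), np.float64(0.0006)]
  tri (-0.075, -0.11, 0.005) [array([ 0.457 , -0.16  ,  0.0112]), np.float64(0.0007)]
  tri (-0.075, 0.11, 0.005) [array([0.4109, 0.0548, 0.0068]), np.float64(0.0007)]
tip (array([ 0.62599586, -0.24918465,  0.18606784]), np.float64(0.0007352048018929696))
```

```bash
cat >> h.py <<'E'
from scipy.spatial.transform import Rotation as Ro
def plan(pos,ang,show=True):
    """row to reach TCP pos with tool down and tool y at angle ang (deg) in world"""
    s=read_state();q=s["orientation"];R=Ro.from_quat([q[1],q[2],q[3],q[0]])
    a=np.radians(ang);y=np.array([np.cos(a),np.sin(a),0]);z=np.array([0,0,-1.]);x=np.cross(y,z)
    Rt=Ro.from_matrix(np.stack([x,y,z],1))
    sh=R.inv().apply(np.array(pos)-s["ee_pos"])*100;rv=np.degrees((R.inv()*Rt).as_rotvec())
    print("row",sh.round(2),rv.round(1)," from",s["ee_pos"].round(4),"yang",np.degrees(np.arctan2(*R.as_matrix()[[1,0],1])).round(1),"t",s["clock"],"w",s["gripper_width"],"F",s["wrist_force"].round(1))
E
python3 - <<'E'
from h import *
plan([.533,.305,.23],-6)
E
```

```text
row [-43.72  -9.34  -3.11] [-0.1  0.1 81.2]  from [0.1343 0.5071 0.1988] yang 75.2 t 0.1 w 1.0012904580894348 F [-0.3 -0.6  0.4]
```

{"method": "drive_tool", "body": {"commands": [[-43.7,-9.3,-3.1,0,0,81.2,8.5],[-43.7,-9.3,-3.1,0,0,81.2,6],[-43.7,-9.3,-3.1,0,0,81.2,6],[-43.7,-9.3,-3.1,0,0,81.2,6],[-43.7,-9.3,-3.1,0,0,81.2,5],[-43.7,-9.3,-3.1,0,0,81.2,5],[-43.7,-9.3,-3.1,0,0,81.2,5],[-43.7,-9.3,-3.1,0,0,81.2,5]]}}

```text
clock: 0.77
ee_pos: [0.4325, 0.3559, 0.2224]
orientation: [-0.0, 0.591, 0.807, -0.0]
wrist_force: [0.4, 0.8, 0.6]
gripper_width: 0.586
finger_force: 0.0
```

```bash
python3 - <<'E'
from h import *
plan([.533,.305,.23],-6)
E
```

```text
row [-7.88  8.05 -0.76] [-0.   0.  23.5]  from [0.4325 0.3559 0.2224] yang 17.5 t 0.7667 w 0.5857227222206701 F [0.4 0.8 0.6]
```

{"method": "drive_tool", "body": {"commands": [[-7.9,8.1,-0.8,0,0,23.5,4],[-7.9,8.1,-0.8,0,0,23.5,3.2],[-7.9,8.1,-0.8,0,0,23.5,3],[-7.9,8.1,-0.8,0,0,23.5,3],[-7.9,8.1,-0.8,0,0,23.5,3],[-7.9,8.1,-0.8,0,0,23.5,3]]}}

```text
clock: 1.27
ee_pos: [0.5323, 0.3067, 0.2299]
orientation: [-0.0, 0.741, 0.672, -0.001]
wrist_force: [-1.1, -0.2, -0.0]
gripper_width: 0.348
finger_force: 0.0
```

```bash
python3 - <<'E'
from h import *
s=read_state();c=calibration("wrist");im=camera("wrist");cv2.imwrite("pics/w1.png",im[:,:,::-1])
print(s["ee_pos"],s["gripper_width"]);print("pred handle ends",proj(c,[[.54,.3555,.135],[.53,.256,.135],s["ee_pos"]]));print(c["t"],-np.array(c["R"]).T@c["t"])
import json;json.dump({k:np.array(v).tolist() for k,v in c.items()},open("w1.json","w"))
E
```

```text
[0.53228408 0.30672928 0.22987389] 0.3478644355675107
pred handle ends [[323.21153562 162.12810311]
 [322.19452802 292.22011839]
 [319.02847531 285.81735737]]
[-0.49913704  0.28723353  0.52335579] [0.53998157 0.38902682 0.40326196]
```

View pics/w1.png

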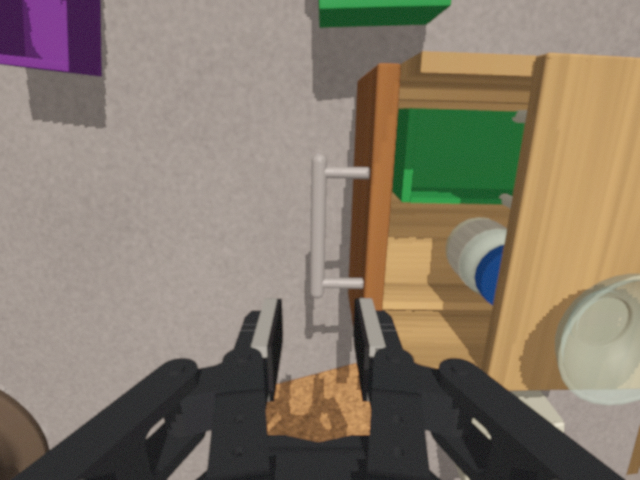

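```bash
python3 - <<'E'
from h import *
import json
c={k:np.array(v) for k,v in json.load(open("w1.json")).items()};S=calibration("scene");T=calibration("top")
a=atz(c,(319,160),.135);b=atz(c,(317,294),.135);print(a,b,(a+b)/2,np.degrees(np.arctan2(*(a-b)[[0,1]])))
print(tri([(c,(319,157)),(S,(196.3,270.7)),(T,(227.3,231.3))]),tri([(c,(317,297)),(S,(239.7,264.3)),(T,(263,237))]))
m=(a+b)/2
plan([m[0],m[1],.116],-6)
E
```

```text
[0.53722637 0.35723857 0.135     ] [0.52582733 0.25485663 0.135     ] [0.53152685 0.3060476  0.135     ] 6.353052454237388
(array([0.53851582, 0.35998323, 0.14591195]), np.float64(0.004023473790592418)) (array([0.52565517, 0.25214018, 0.13499041]), np.float64(0.00031929808371555725))
row [-1.100e-01 -1.000e-02  1.142e+01] [-0.1  0.   0.5]  from [0.5318 0.3072 0.2302] yang -5.5 t 1.3167 w 0.35132284005212105 F [-0.1 -0.1  0.4]
```

{"method": "drive_tool", "body": {"commands": [[-0.1,0,4,0,0,0.5,3],[-0.1,0,7.5,0,0,0.5,3],[-0.1,0,10,0,0,0.5,3],[-0.1,0,11.4,0,0,0.5,3],[-0.1,0,11.4,0,0,0.5,3],[-0.1,0,11.4,0,0,0.5,0.5],[-0.1,0,11.4,0,0,0.5,0.5],[-0.1,0,11.4,0,0,0.5,0.5]]}}

```text
clock: 1.98
ee_pos: [0.5329, 0.3069, 0.1186]
orientation: [0.0, 0.744, 0.669, 0.002]
wrist_force: [0.4, 0.5, -0.2]
gripper_width: 0.061
finger_force: 0.0
```

```bash
python3 - <<'E'
from h import *
plan([.5315-.178*np.cos(np.radians(6)),.307+.178*np.sin(np.radians(6)),.116],-6)
E
```

```text
row [ -0.03 -17.94   0.22] [ 0.1 -0.1 -0.1]  from [0.5329 0.3069 0.1186] yang -6.1 t 1.9833 w 0.0605968048378136 F [ 0.4  0.5 -0.2]
```

```bash
python3 - <<'E'
from h import *
s=read_state();im=camera("wrist");im2=camera("scene")
print(s["gripper_width"],s["finger_force"])
crops("pics/w2.png",[(im,200,60,200,330,2),(im2,160,200,100,110,3)])
E
```

```text
0.0605968048378136 0.0
```

View pics/w2.png

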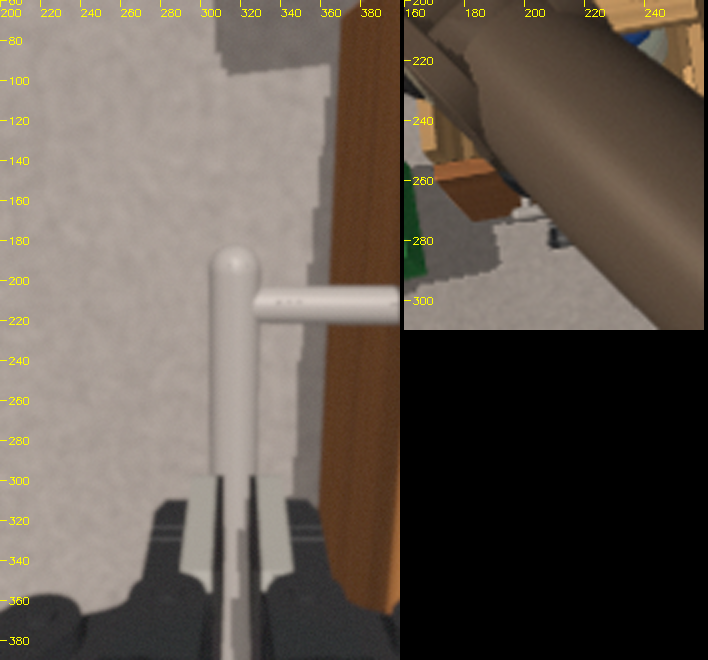

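{"method": "drive_tool", "body": {"commands": [[0,0,0,0,0,0,0],[0,0,0,0,0,0,0],[0,0,0,0,0,0,0]]}}

```text
clock: 2.33
ee_pos: [0.5325, 0.306, 0.1169]
orientation: [0.0, 0.744, 0.668, 0.0]
wrist_force: [-0.7, -1.2, 0.4]
gripper_width: 0.001
finger_force: 0.0
```

```bash
python3 - <<'E'
from h import *
import json
c=calibration("wrist");s=read_state();print(s["ee_pos"],s["gripper_width"],s["finger_force"])
c1={k:np.array(v) for k,v in json.load(open("w1.json")).items()}
print(proj(c,[[.5325,.306,.136],[.5325,.306,.117],[.538,.3565,.135],[.538,.3565,.115]]))
for d in range(0,2):
    print(tri([(c1,(319,157)),(c,(317,184))]))
im=camera("wrist");cv2.imwrite("pics/w3.png",im[60:480,150:490,::-1])
w=c["K"][0,0];print(w)
E
```

```text
[0.53246635 0.30601215 0.11687462] 0.0006381584735346036 0.0
[[319.25673832 304.15692076]
 [319.12794017 286.0085123 ]
 [319.67374274 192.9038323 ]
 [319.48093006 184.1880168 ]]
(array([0.53714336, 0.3577566 , 0.12098752]), np.float64(0.00014819826159321968))
(array([0.53714336, 0.3577566 , 0.12098752]), np.float64(0.00014819826159321968))
381.8018131129422
```

View pics/w3.png

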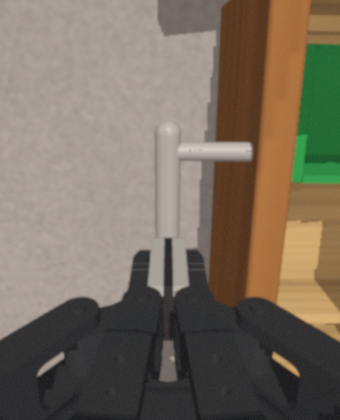

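{"method": "drive_tool", "body": {"commands": [[0,0,0,0,0,0,3],[0,0,0,0,0,0,3],[0,0,0,0,0,0,3],[0,0,0.8,0,0,0,3],[0,0,1.5,0,0,0,3],[0,0,1.5,0,0,0,0],[0,0,1.5,0,0,0,0],[0,0,1.5,0,0,0,0]]}}

```text
clock: 3.05
ee_pos: [0.5316, 0.3056, 0.1003]
orientation: [-0.0, 0.744, 0.668, -0.001]
wrist_force: [0.3, -0.4, -7.6]
gripper_width: 0.096
finger_force: 58.5
```

{"method": "drive_tool", "body": {"commands": [[0,0,0,0,0,0,0],[0,0,0,0,0,0,0]]}}

```text
clock: 3.22
ee_pos: [0.5316, 0.3055, 0.1003]
orientation: [-0.0, 0.744, 0.668, -0.001]
wrist_force: [0.4, -1.3, -10.6]
gripper_width: 0.095
finger_force: 58.4
```

{"method": "drive_tool", "body": {"commands": [[0,-1,0,0,0,0,0],[0,-3,0,0,0,0,0],[0,-5,0,0,0,0,0],[0,-7,0,0,0,0,0],[0,-9,0,0,0,0,0],[0,-11,0,0,0,0,0],[0,-12.5,0,0,0,0,0],[0,-13.5,0,0,0,0,0]]}}

```text
clock: 3.88
ee_pos: [0.3959, 0.321, 0.1004]
orientation: [-0.001, 0.744, 0.669, -0.001]
wrist_force: [3.0, 5.5, -18.1]
gripper_width: 0.095
finger_force: 58.7
```

{"method": "drive_tool", "body": {"commands": [[0,-0.6,0,0,0,0,0],[0,-1.2,0,0,0,0,0],[0,-1.6,0,0,0,0,0],[0,-1.6,0,0,0,0,0]]}}

```text
clock: 4.22
ee_pos: [0.3803, 0.3228, 0.1004]
orientation: [-0.001, 0.743, 0.669, -0.001]
wrist_force: [-0.6, 5.8, -16.3]
gripper_width: 0.096
finger_force: 59.0
```

Moved 152 mm so far, no stop yet; continue in small steps.

{"method": "drive_tool", "body": {"commands": [[0,-0.4,0,0,0,0,0],[0,-0.8,0,0,0,0,0],[0,-0.8,0,0,0,0,0]]}}

```text
clock: 4.47
ee_pos: [0.3736, 0.3236, 0.1004]
orientation: [-0.0, 0.744, 0.669, -0.0]
wrist_force: [2.2, 5.8, -18.4]
gripper_width: 0.094
finger_force: 59.2
```

{"method": "drive_tool", "body": {"commands": [[0,-0.3,0,0,0,0,0],[0,-0.6,0,0,0,0,0],[0,-0.6,0,0,0,0,0]]}}

```text
clock: 4.72
ee_pos: [0.3737, 0.3236, 0.1005]
orientation: [0.005, 0.744, 0.668, 0.003]
wrist_force: [24.8, 2.0, -29.3]
gripper_width: 0.091
finger_force: 58.5
```

{"method": "drive_tool", "body": {"commands": [[0,0.6,0,0,0,0,0],[0,0.6,0,0,0,0,3],[0,0.6,0,0,0,0,3],[0,0.6,0,0,0,0,3],[0,0.6,-3,0,0,0,3],[0,0.6,-7,0,0,0,3],[0,0.6,-11,0,0,0,3],[0,0.6,-15,0,0,0,3]]}}

```text
clock: 5.38
ee_pos: [0.3736, 0.3227, 0.2546]
orientation: [0.0, 0.744, 0.668, 0.001]
wrist_force: [1.2, 1.1, -1.0]
gripper_width: 0.349
finger_force: 0.0
```

```bash
python3 - <<'E'
from h import *
plan([.40,.28,.30],-6)
E
```

```text
row [-3.96  3.08 -4.54] [ 0.1 -0.1 -0.1]  from [0.3736 0.3227 0.2546] yang -6.1 t 5.3833 w 0.3490191588480144 F [ 1.2  1.1 -1. ]
```

```bash
python3 - <<'E'
from h import *
import json
c=calibration("wrist");im=camera("wrist");cv2.imwrite("pics/w4.png",im[:,:,::-1])
json.dump({k:np.array(v).tolist() for k,v in c.items()},open("w4.json","w"))
E
```

{"method": "drive_tool", "body": {"commands": [[-4,3,-4.5,0,0,0,4],[-4,3,-4.5,0,0,0,4],[-4,3,-4.5,0,0,0,4],[-4,3,-4.5,0,0,0,4]]}}

```text
clock: 5.77
ee_pos: [0.4004, 0.28, 0.2984]
orientation: [0.0, 0.744, 0.668, 0.002]
wrist_force: [0.5, 0.9, -0.8]
gripper_width: 0.472
finger_force: 0.0
```

```bash
python3 - <<'E'
from h import *
import json
c=calibration("wrist");im=camera("wrist");cv2.imwrite("pics/w5.png",im[:,:,::-1])
json.dump({k:np.array(v).tolist() for k,v in c.items()},open("w5.json","w"))
s=read_state();print(s["ee_pos"])
im4=cv2.imread("pics/w4.png");t=camera("top");sc=camera("scene");cv2.imwrite("pics/t5.png",t[:,:,::-1]);cv2.imwrite("pics/s5.png",sc[:,:,::-1])
a=np.hstack([cv2.resize(im4,(400,300),interpolation=cv2.INTER_AREA),cv2.resize(im[:,:,::-1],(400,300),interpolation=cv2.INTER_AREA)])
b=np.hstack([cv2.resize(t[150:290,180:310,::-1],None,fx=2,fy=2),cv2.resize(sc[170:310,140:280,::-1],None,fx=2,fy=2)])
b=cv2.copyMakeBorder(b,0,0,0,800-b.shape[1],0)
cv2.imwrite("pics/c5.png",np.vstack([a,b]))
E
```

```text
[0.39978789 0.28019023 0.29712863]
```

View pics/c5.png

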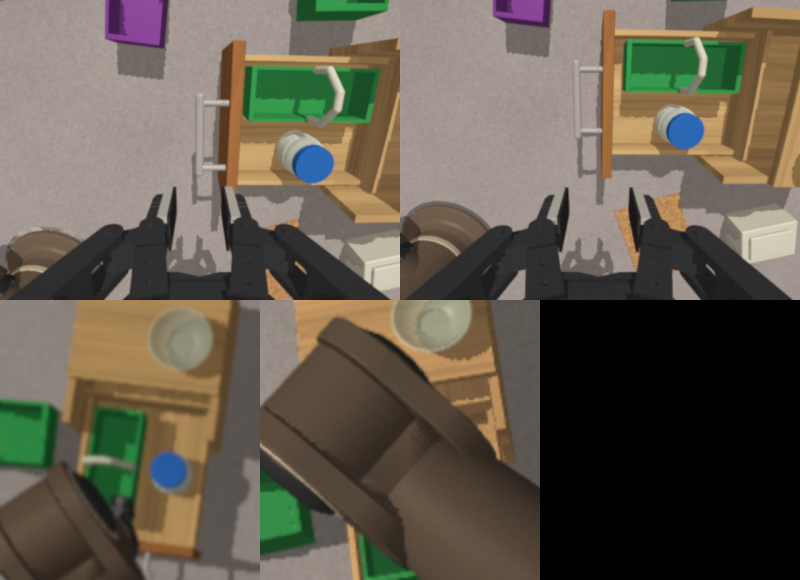

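```bash
python3 - <<'E'
from h import *
for n,(x0,x1,y0,y1) in (("w4",(600,720,120,260)),("w5",(540,640,60,200))):
    im=cv2.imread(f"pics/{n}.png");h=cv2.cvtColor(im,cv2.COLOR_BGR2HSV)
    m=cv2.inRange(h,(0,0,120),(40,90,255));mm=np.zeros_like(m);mm[y0:y1,x0:x1]=m[y0:y1,x0:x1]
    k,l,st,ce=cv2.connectedComponentsWithStats(mm);i=1+np.argmax(st[1:,4]);print(n,st[i],ce[i])
    for y in range(st[i][1],st[i][1]+st[i][3],4):
        xs=np.where(l[y]==i)[0]; print((y,xs.min(),xs.max(),len(xs)),end=" ")
    print()
E
```

```text
Traceback (most recent call last):
ValueError: attempt to get argmax of an empty sequence
```

```bash
python3 - <<'E'
from h import *
for n,(x0,x1,y0,y1),p in (("w4",(600,720,120,260),(682,180)),("w5",(540,640,60,200),(608,120))):
    im=cv2.imread(f"pics/{n}.png");h=cv2.cvtColor(im,cv2.COLOR_BGR2HSV)
    print(h[p[1],p[0]-20:p[0]+20:4].tolist())
    m=cv2.inRange(h,(0,0,110),(179,70,255));mm=np.zeros_like(m);mm[y0:y1,x0:x1]=m[y0:y1,x0:x1]
    k,l,st,ce=cv2.connectedComponentsWithStats(mm)
    if k<2: continue
    i=1+np.argmax(st[1:,4]);print(n,st[i],ce[i])
    for y in range(st[i][1],st[i][1]+st[i][3],4):
        xs=np.where(l[y]==i)[0]; print((y,int(xs.min()),int(xs.max()),len(xs)),end=" ")
    print()
E
```

```text
[]
[[17, 127, 137], [17, 125, 137], [16, 124, 138], [16, 128, 137], [17, 128, 137], [17, 128, 137], [16, 123, 137], [17, 128, 136], [17, 123, 139], [17, 125, 137]]
```

```bash
python3 - <<'E'
from h import *
for n,(x0,x1,y0,y1) in (("w4",(480,570,96,208)),("w5",(440,510,50,160))):
    im=cv2.imread(f"pics/{n}.png");h=cv2.cvtColor(im,cv2.COLOR_BGR2HSV)
    m=cv2.inRange(h,(0,0,110),(179,70,255));mm=np.zeros_like(m);mm[y0:y1,x0:x1]=m[y0:y1,x0:x1]
    k,l,st,ce=cv2.connectedComponentsWithStats(mm)
    i=1+np.argmax(st[1:,4]);print(n,st[i],ce[i])
    for y in range(st[i][1],st[i][1]+st[i][3],3):
        xs=np.where(l[y]==i)[0]; print((y,int(xs.min()),int(xs.max()),len(xs)),end=" ")
    print()
E
```

```text
w4 [ 490  105   62   99 2017] [528.23549826 153.58948934]
(105, 527, 530, 4) (108, 505, 534, 30) (111, 504, 535, 32) (114, 501, 537, 37) (117, 505, 538, 33) (120, 524, 540, 17) (123, 525, 541, 17) (126, 527, 542, 16) (129, 528, 544, 17) (132, 529, 545, 17) (135, 530, 547, 18) (138, 532, 548, 17) (141, 533, 549, 17) (144, 534, 551, 18) (147, 536, 551, 16) (150, 536, 551, 16) (153, 536, 551, 16) (156, 535, 550, 16) (159, 534, 549, 16) (162, 534, 549, 16) (165, 534, 548, 15) (168, 533, 548, 16) (171, 532, 547, 16) (174, 530, 546, 17) (177, 527, 546, 20) (180, 525, 542, 18) (183, 522, 538, 17) (186, 492, 535, 26) (189, 491, 532, 33) (192, 492, 528, 37) (195, 494, 525, 32) (198, 500, 522, 23) (201, 506, 519, 14) 
w5 [ 447   59   46   93 1503] [475.16433799 103.82302063]
(59, 472, 477, 6) (62, 463, 480, 18) (65, 457, 481, 25) (68, 457, 482, 26) (71, 455, 484, 30) (74, 471, 485, 15) (77, 472, 486, 15) (80, 473, 487, 15) (83, 474, 488, 15) (86, 475, 490, 16) (89, 476, 491, 16) (92, 478, 492, 15) (95, 478, 492, 15) (98, 478, 491, 14) (101, 478, 491, 14) (104, 478, 491, 14) (107, 477, 490, 14) (110, 477, 490, 14) (113, 477, 490, 14) (116, 476, 489, 14) (119, 476, 489, 14) (122, 474, 487, 14) (125, 472, 485, 14) (128, 471, 483, 13) (131, 469, 481, 13) (134, 467, 479, 13) (137, 465, 477, 13) (140, 449, 475, 20) (143, 448, 473, 26) (146, 449, 471, 23) (149, 453, 469, 17)
```

```bash
python3 - <<'E'
from h import *
import json
c4,c5=[{k:np.array(v) for k,v in json.load(open(f"w{i}.json")).items()} for i in(4,5)]
for a,b in (((543.5,147),(485.3,93.5)),((538.5,175),(482.3,120.5)),((541.2,161),(484,107))):
    print(tri([(c4,a),(c5,b)])); print("  z.139:",atz(c4,a,.139),atz(c5,b,.139))
# jar, green tray rim corners (w5) at z=.074 and handle bar height
for n,c in(("w4",c4),("w5",c5)):
    im=cv2.imread(f"pics/{n}.png");h=cv2.cvtColor(im,cv2.COLOR_BGR2HSV)
    m=cv2.inRange(h,(50,120,40),(75,255,255));m[:40 if n=="w5" else 80]=0
    k,l,st,ce=cv2.connectedComponentsWithStats(cv2.morphologyEx(m,cv2.MORPH_CLOSE,np.ones((25,25))));i=1+np.argmax(st[1:,4])
    r=cv2.minAreaRect(np.argwhere(l==i)[:,::-1].astype(np.float32));print(n,r)
    P=np.array([atz(c,p,.074) for p in cv2.boxPoints(r)]);print(P.round(4),P.mean(0));print(np.linalg.norm(np.diff(P,axis=0),axis=1))
E
```

```text
(array([0.54984994, 0.36325818, 0.13609673]), np.float64(1.770278553184859e-05))
  z.139: [0.54816246 0.36365856 0.139     ] [0.54863945 0.36325671 0.139     ]
(array([0.54866787, 0.34152248, 0.13374248]), np.float64(6.30685481406591e-05))
  z.139: [0.54573488 0.34268951 0.139     ] [0.54643565 0.34179419 0.139     ]
(array([0.54947915, 0.35250808, 0.13481934]), np.float64(2.478868821598719e-05))
  z.139: [0.54710596 0.35326751 0.139     ] [0.5477084  0.35260497 0.139     ]
w4 ((498.3118896484375, 151.02732849121094), (217.7027587890625, 88.06422424316406), 1.1934894323349)
[[0.4405 0.3262 0.074 ]
 [0.4461 0.4047 0.074 ]
 [0.6439 0.3829 0.074 ]
 [0.6521 0.3004 0.074 ]] [0.5456429  0.35354731 0.074     ]
[0.07876467 0.19898644 0.08295492]
w5 ((455.28204345703125, 106.03534698486328), (196.1181640625, 83.73516845703125), 0.9963480234146118)
[[0.4449 0.3255 0.074 ]
 [0.4525 0.4042 0.074 ]
 [0.6443 0.3833 0.074 ]
 [0.6483 0.3017 0.074 ]] [0.54751031 0.35366635 0.074     ]
[0.07900879 0.19291604 0.0817368 ]
```

```bash
python3 - <<'E'
from h import *
c=calibration("wrist");s=read_state();q=s["orientation"];R=Ro.from_quat([q[1],q[2],q[3],q[0]]);print(s["ee_pos"])
for d in(0,.01,.02,.03,.04):
  print(d,[proj(c,s["ee_pos"]+R.apply([x,.02,-d]))[0].round(0).tolist() for x in(.011,0,-.011)])
im=camera("wrist");g=cv2.cvtColor(im,cv2.COLOR_RGB2GRAY)
print("col profile right finger"); 
for col in(338,342,346,350,354,358,362,366,370): print(col,g[270:350:4,col].tolist())
print("left")
for col in(266,270,274,278,282): print(col,g[270:350:4,col].tolist())
E
```

```text
[0.39911717 0.28030104 0.29586889]
0 [[360.0, 265.0], [359.0, 286.0], [358.0, 305.0]]
0.01 [[362.0, 274.0], [361.0, 295.0], [360.0, 315.0]]
0.02 [[365.0, 283.0], [364.0, 305.0], [363.0, 326.0]]
0.03 [[367.0, 293.0], [366.0, 316.0], [365.0, 338.0]]
0.04 [[370.0, 304.0], [369.0, 329.0], [368.0, 352.0]]
col profile right finger
338 [116, 115, 116, 117, 138, 153, 156, 155, 159, 155, 155, 151, 155, 156, 156, 155, 157, 157, 158, 156]
342 [109, 150, 153, 153, 157, 156, 158, 158, 158, 157, 160, 155, 157, 156, 156, 155, 153, 151, 156, 157]
346 [105, 153, 153, 157, 156, 156, 158, 157, 156, 158, 158, 153, 156, 157, 156, 158, 158, 134, 150, 143]
350 [104, 154, 158, 158, 154, 157, 155, 155, 155, 155, 157, 156, 152, 157, 159, 155, 153, 146, 157, 146]
354 [109, 151, 154, 157, 153, 156, 157, 154, 155, 154, 156, 156, 158, 154, 158, 154, 149, 132, 148, 144]
358 [111, 154, 152, 155, 157, 154, 153, 161, 156, 160, 155, 160, 156, 158, 159, 156, 143, 145, 160, 147]
362 [107, 147, 153, 152, 156, 156, 158, 159, 158, 158, 155, 158, 158, 161, 159, 157, 153, 154, 162, 147]
366 [102, 152, 154, 158, 159, 155, 156, 155, 125, 114, 108, 102, 92, 76, 64, 68, 59, 59, 77, 81]
370 [106, 148, 154, 158, 157, 160, 156, 145, 40, 35, 35, 20, 28, 19, 22, 21, 21, 25, 24, 25]
left
266 [156, 160, 156, 155, 153, 157, 156, 146, 43, 33, 30, 26, 25, 26, 21, 21, 26, 19, 21, 29]
270 [153, 159, 161, 161, 157, 158, 160, 158, 138, 130, 125, 120, 111, 96, 87, 79, 79, 83, 84, 113]
274 [155, 157, 154, 157, 158, 159, 158, 154, 158, 155, 154, 157, 159, 160, 157, 155, 160, 156, 155, 159]
278 [156, 157, 159, 155, 157, 154, 153, 156, 157, 156, 151, 151, 152, 159, 158, 155, 156, 156, 153, 156]
282 [161, 161, 156, 154, 157, 155, 156, 155, 155, 157, 154, 158, 156, 152, 156, 158, 157, 157, 158, 157]
```

```bash
python3 - <<'E'
from h import *
plan([.548,.353,.20],-6)
E
```

```text
row [ 8.81 14.06  9.54] [-0.1  0.  -0.1]  from [0.399  0.2803 0.2957] yang -6.1 t 5.9667 w 0.4712579349718261 F [0.  0.2 0.3]
```

{"method": "drive_tool", "body": {"commands": [[3,4.5,3,0,0,0,4],[5.5,8.5,6,0,0,0,4],[7.5,12,8,0,0,0,4],[8.8,14.1,9.5,0,0,0,4],[8.8,14.1,12,0,0,0,4],[8.8,14.1,15,0,0,0,4],[8.8,14.1,17,0,0,0,4],[8.8,14.1,17,0,0,0,4]]}}

```text
clock: 6.63
ee_pos: [0.5461, 0.3514, 0.1192]
orientation: [-0.001, 0.744, 0.669, -0.006]
wrist_force: [-0.5, 0.4, -0.8]
gripper_width: 0.469
finger_force: 0.0
```

```bash
python3 - <<'E'
from h import *
plan([.548,.353,.09],-6)
c=calibration("wrist");im=camera("wrist");cv2.imwrite("pics/w6.png",im[:,:,::-1])
print(proj(c,[[.5478,.3635,.139],[.5468,.3425,.139]]))
h=cv2.cvtColor(im,cv2.COLOR_RGB2HSV);m=cv2.inRange(h,(0,0,110),(179,70,255))
for y in range(180,360,8):
    print(y,np.where(m[y,240:400]>0)[0][[0,-1]]+240 if m[y,240:400].any() else None,int((m[y,240:400]>0).sum()),end="; ")
E
```

```text
row [0.2  0.19 2.92] [-0.5  0.4 -0.1]  from [0.5461 0.3514 0.1192] yang -6.1 t 6.6333 w 0.4694081131588425 F [-0.5  0.4 -0.8]
[[319.58173684 280.39595877]
 [322.15027422 322.00253021]]
180 None 0; 188 [316 330] 15; 196 [314 332] 19; 204 [313 333] 21; 212 [312 333] 22; 220 [312 333] 22; 228 [312 333] 22; 236 [312 333] 22; 244 [312 333] 22; 252 [312 333] 22; 260 [311 333] 23; 268 [311 333] 23; 276 [311 333] 23; 284 [310 333] 24; 292 [311 333] 23; 300 [251 385] 51; 308 [248 387] 55; 316 [245 390] 88; 324 [242 393] 101; 332 [240 396] 109; 340 [240 399] 113; 348 [240 399] 111; 356 [244 390] 102;
```

{"method": "drive_tool", "body": {"commands": [[0,0.2,1.5,0,0,0,4],[0,0.2,3,0,0,0,4],[0,0.2,3,0,0,0,4],[0,0.2,3,0,0,0,0],[0,0.2,3,0,0,0,0],[0,0.2,3,0,0,0,0],[0,0.2,3,0,0,0,0]]}}

```text
clock: 7.27
ee_pos: [0.5519, 0.353, 0.0989]
orientation: [0.0, 0.744, 0.668, 0.002]
wrist_force: [-1.3, 0.0, 6.8]
gripper_width: 0.092
finger_force: 58.9
```

{"method": "drive_tool", "body": {"commands": [[0,0,-0.5,0,0,0,0],[0,0,-1.5,0,0,0,0],[0,0,-3,0,0,0,0],[0,0,-5.5,0,0,0,0],[0,0,-8.5,0,0,0,0],[0,0,-11.5,0,0,0,0],[0,0,-14.5,0,0,0,0],[0,0,-16,0,0,0,0]]}}

```text
clock: 7.93
ee_pos: [0.5518, 0.3524, 0.2614]
orientation: [0.0, 0.744, 0.668, 0.002]
wrist_force: [0.4, 1.0, -2.1]
gripper_width: 0.091
finger_force: 58.7
```

```bash
python3 - <<'E'
from h import *
import json
c=calibration("wrist");s=read_state();im=camera("wrist");t=camera("top");cv2.imwrite("pics/w7.png",im[:,:,::-1]);cv2.imwrite("pics/t7.png",t[:,:,::-1])
json.dump({k:np.array(v).tolist() for k,v in c.items()},open("w7.json","w"))
print(s["ee_pos"],s["wrist_force"],s["gripper_width"],s["finger_force"])
a=np.hstack([cv2.resize(im[:,:,::-1],(480,360)),cv2.resize(t[130:300,170:330,::-1],(320,340)) if 0 else cv2.copyMakeBorder(cv2.resize(t[130:300,170:330,::-1],(320,340)),0,20,0,0,0)])
cv2.imwrite("pics/c7.png",a)
plan([.51,-.04,.27],102)
E
```

```text
[0.5517557  0.3524053  0.26144698] [ 0.4455683   0.96215529 -2.10519167] 0.09146002832965595 58.700794726610184
row [-3.951e+01 -2.000e-02 -1.080e+00] [ 4.000e-01  1.000e-01 -1.081e+02]  from [0.5524 0.3529 0.2607] yang -6.1 t 8.0333 w 0.08652554896983386 F [ 0.5 -0.6 -1.9]
```

View pics/c7.png

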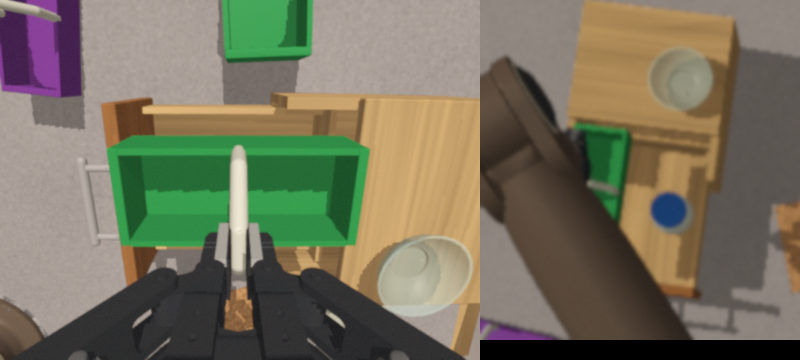

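{"method": "drive_tool", "body": {"commands": [[-0.5,0,-2,0,0,0,0],[-2,0,-4,0,0,-3,0],[-4.5,0,-4.5,0,0,-8,0],[-7.5,0,-4.5,0,0,-14,0],[-11,0,-4.5,0,0,-20,0],[-14.5,0,-4.5,0,0,-26,0],[-18,0,-4.5,0,0,-32,0],[-21.5,0,-4.5,0,0,-38,0]]}}

```text
clock: 8.7
ee_pos: [0.5274, 0.1369, 0.2999]
orientation: [-0.001, 0.483, 0.875, -0.001]
wrist_force: [0.9, 0.0, -2.7]
gripper_width: 0.086
finger_force: 58.9
```

```bash
python3 - <<'E'
from h import *
plan([.508,-.038,.30],102)
E
```

```text
row [-1.376e+01 -1.096e+01  1.000e-02] [ -0.1  -0.1 -69.8]  from [0.5274 0.1369 0.2999] yang 32.2 t 8.7 w 0.08578601395770186 F [ 0.9  0.  -2.7]
```

{"method": "drive_tool", "body": {"commands": [[-3,-2.4,0,0,0,-6.5,0],[-6,-4.8,0,0,0,-13,0],[-9,-7.2,0,0,0,-19.5,0],[-11.5,-9.2,0,0,0,-26,0],[-13.8,-11,0,0,0,-32.5,0],[-13.8,-11,0,0,0,-39,0],[-13.8,-11,0,0,0,-45.5,0],[-13.8,-11,0,0,0,-52,0]]}}

```text
clock: 9.37
ee_pos: [0.5072, -0.0377, 0.3]
orientation: [-0.001, 0.052, 0.999, 0.0]
wrist_force: [0.2, -0.3, -2.4]
gripper_width: 0.09
finger_force: 58.9
```

```bash
python3 - <<'E'
from h import *
plan([.508,-.038,.16],102)
E
```

```text
row [-0.12 -0.02 14.  ] [  0.   -0.1 -17.9]  from [ 0.5072 -0.0377  0.3   ] yang 84.1 t 9.3667 w 0.0902607864908844 F [ 0.2 -0.3 -2.4]
```

{"method": "drive_tool", "body": {"commands": [[-0.1,0,2,0,0,-6,0],[-0.1,0,5,0,0,-12,0],[-0.1,0,8,0,0,-18,0],[-0.1,0,11.5,0,0,-18,0],[-0.1,0,15,0,0,-18,0],[-0.1,0,18,0,0,-18,0],[-0.1,0,20,0,0,-18,0],[-0.1,0,20,0,0,-18,0]]}}

```text
clock: 10.03
ee_pos: [0.5044, -0.0366, 0.0954]
orientation: [-0.005, -0.103, 0.995, 0.001]
wrist_force: [-1.6, 0.2, -2.9]
gripper_width: 0.089
finger_force: 58.8
```

{"method": "drive_tool", "body": {"commands": [[0,0,0.3,0,0,0,0],[0,0,0.6,0,0,0,0],[0,0,0.9,0,0,0,0],[0,0,0.9,0,0,0,0]]}}

```text
clock: 10.37
ee_pos: [0.5095, -0.037, 0.0933]
orientation: [0.001, -0.103, 0.995, -0.0]
wrist_force: [-0.4, 0.1, -2.1]
gripper_width: 0.085
finger_force: 58.9
```

{"method": "drive_tool", "body": {"commands": [[0,0,0.2,0,0,0,0],[0,0,0.4,0,0,0,0],[0,0,0.4,0,0,0,0]]}}

```text
clock: 10.62
ee_pos: [0.509, -0.0369, 0.0886]
orientation: [0.0, -0.103, 0.995, -0.0]
wrist_force: [-0.1, -0.1, -2.3]
gripper_width: 0.09
finger_force: 58.9
```

{"method": "drive_tool", "body": {"commands": [[0,0,0.2,0,0,0,0],[0,0,0.4,0,0,0,0],[0,0,0.4,0,0,0,0]]}}

```text
clock: 10.87
ee_pos: [0.5092, -0.0368, 0.0849]
orientation: [0.001, -0.103, 0.995, -0.0]
wrist_force: [-0.1, 0.9, -0.6]
gripper_width: 0.087
finger_force: 59.2
```

{"method": "drive_tool", "body": {"commands": [[0,0,0.2,0,0,0,0],[0,0,0.2,0,0,0,0],[0,0,0.2,0,0,0,2],[0,0,0.2,0,0,0,4],[0,0,0.2,0,0,0,4],[0,0,-1,0,0,0,4],[0,0,-5,0,0,0,4],[0,0,-9,0,0,0,4]]}}

```text
clock: 11.53
ee_pos: [0.5071, -0.0368, 0.1735]
orientation: [-0.003, -0.103, 0.995, 0.0]
wrist_force: [1.2, -0.4, 1.1]
gripper_width: 0.469
finger_force: 0.0
```

```bash
python3 - <<'E'
from h import *
plan([.475,.12,.25],102)
E
```

```text
row [-0.05 16.01 -7.62] [ 0.1 -0.3 -0.1]  from [ 0.5071 -0.0368  0.1735] yang 101.9 t 11.5333 w 0.46944301223051343 F [ 1.2 -0.4  1.1]
```

{"method": "drive_tool", "body": {"commands": [[0,1,-4,0,0,0,4],[0,4,-7,0,0,0,4],[0,7,-10,0,0,0,4],[0,9,-11,0,0,0,3],[0,9,-11,0,0,0,3],[0,9,-11,0,0,0,3]]}}

```text
clock: 12.03
ee_pos: [0.4907, 0.0519, 0.2849]
orientation: [0.001, -0.105, 0.995, -0.0]
wrist_force: [-0.2, 0.1, -0.2]
gripper_width: 0.356
finger_force: 0.0
```

```bash
python3 - <<'E'
from h import *
c=calibration("wrist");im=camera("wrist");cv2.imwrite("pics/w8.png",im[:,:,::-1])
t=camera("top");cv2.imwrite("pics/t8.png",t[:,:,::-1]);sc=camera("scene");cv2.imwrite("pics/s8.png",sc[:,:,::-1])
E=proj
pred=lambda cc,z: proj(cc,[[.508-.206*l+.979*w,-.037+.979*l+.206*w,z] for l,w in((.095,.04),(.095,-.04),(-.095,-.04),(-.095,.04))]).round(0).tolist()
def seg(n,im,cc):
    h=cv2.cvtColor(im,cv2.COLOR_RGB2HSV);m=cv2.inRange(h,(50,110,30),(75,255,255))
    k,l,st,ce=cv2.connectedComponentsWithStats(cv2.morphologyEx(m,cv2.MORPH_CLOSE,np.ones((15,15))))
    pc=proj(cc,[[.508,-.037,.06]])[0];print(n,"pred",pred(cc,.06),pc)
    js=[j for j in range(1,k) if st[j,4]>150];i=min(js,key=lambda j:np.hypot(*(ce[j]-pc)));print(st[js].tolist())
    r=cv2.minAreaRect(np.argwhere(l==i)[:,::-1].astype(np.float32));P=np.array([atz(cc,p,.06) for p in cv2.boxPoints(r)])
    print(r);print(P.round(4).tolist(),P.mean(0).round(4),np.linalg.norm(np.diff(P,axis=0),axis=1))
seg("wrist",im,c);seg("top",t,calibration("top"));seg("scene",sc,calibration("scene"))
print(read_state()["ee_pos"])
E
```

```text
wrist pred [[321.0, 228.0], [322.0, 154.0], [138.0, 154.0], [148.0, 228.0]] [231.5779239  192.04273797]
[[141, 151, 181, 78, 13391], [581, 291, 59, 99, 3587]]
((230.99996948242188, 189.49996948242188), (179.99996948242188, 76.99998474121094), -0.0)
[[0.5683, -0.1297, 0.06], [0.4846, -0.1353, 0.06], [0.4467, 0.0467, 0.06], [0.5272, 0.0641, 0.06]] [ 0.5067 -0.0385  0.06  ] [0.08395719 0.1858343  0.08235233]
top pred [[323.0, 240.0], [328.0, 264.0], [385.0, 253.0], [380.0, 229.0]] [353.74168999 246.16765258]
[[129, 197, 80, 37, 2414], [355, 230, 30, 28, 609]]
((369.6519775390625, 243.3360137939453), (23.97064971923828, 25.848947525024414), 79.69515228271484)
[[0.5487, -0.0401, 0.06], [0.5652, -0.1235, 0.06], [0.4876, -0.1379, 0.06], [0.4712, -0.0548, 0.06]] [ 0.5182 -0.0891  0.06  ] [0.08509658 0.07896746 0.08468729]
scene pred [[314.0, 251.0], [328.0, 278.0], [392.0, 244.0], [377.0, 218.0]] [353.12679642 247.40526309]
[[315, 240, 31, 41, 744], [65, 249, 102, 61, 4361]]
((330.7000427246094, 260.3999938964844), (33.541019439697266, 24.149532318115234), 63.43495178222656)
[[0.5296, 0.0667, 0.06], [0.5415, 0.0045, 0.06], [0.4534, -0.0084, 0.06], [0.4422, 0.0529, 0.06]] [0.4917 0.0289 0.06  ] [0.06329202 0.08903503 0.06229391]
[0.49007705 0.05046493 0.28313764]
```

```bash
python3 - <<'E'
from h import *
plan([.489,.053,.012],102)
E
```

```text
row [-1.000e-02  2.700e-01  2.711e+01] [-0.  -0.1 -0.2]  from [0.4901 0.0505 0.2831] yang 101.8 t 12.1833 w 0.35111771240672957 F [-0.4  0.1 -1.5]
```

{"method": "drive_tool", "body": {"commands": [[0,0.3,3.5,0,0,0,3],[0,0.3,7.5,0,0,0,3],[0,0.3,11.5,0,0,0,3],[0,0.3,15,0,0,0,3],[0,0.3,18,0,0,0,3],[0,0.3,20.5,0,0,0,3],[0,0.3,22,0,0,0,3],[0,0.3,22,0,0,0,3]]}}

```text
clock: 12.85
ee_pos: [0.4862, 0.0527, 0.0597]
orientation: [-0.004, -0.103, 0.995, -0.0]
wrist_force: [-0.5, -0.7, -0.5]
gripper_width: 0.352
finger_force: 0.0
```

```bash
python3 - <<'E'
from h import *
c=calibration("wrist");im=camera("wrist");cv2.imwrite("pics/w9.png",im[:,:,::-1])
print(proj(c,[[.508-.206*l+.979*w,-.037+.979*l+.206*w,.06] for l,w in((.095,-.02),(.087,-.02),(.095,-.04))]))
h=cv2.cvtColor(im,cv2.COLOR_RGB2HSV);m=cv2.inRange(h,(50,110,30),(75,255,255))
for y in range(140,320,12):
    x=np.where(m[y]>0)[0];print(y,x.max() if len(x) else None, h[y,290:350:6,2].tolist())
plan([.489,.053,.012],102)
E
```

```text
[[322.22722307 254.0282098 ]
 [305.73259203 254.05567081]
 [322.3334923  213.97804368]]
140 None [213, 212, 208, 194, 201, 203, 200, 211, 218, 211]
152 None [215, 206, 198, 198, 213, 201, 212, 205, 193, 193]
164 None [215, 194, 207, 226, 208, 196, 222, 214, 204, 207]
176 None [204, 174, 198, 194, 216, 234, 223, 229, 204, 207]
188 None [154, 152, 174, 216, 214, 215, 217, 199, 209, 211]
200 320 [97, 98, 96, 94, 98, 102, 207, 196, 203, 214]
212 321 [98, 98, 96, 97, 96, 98, 224, 218, 210, 225]
224 322 [171, 170, 172, 153, 169, 173, 197, 195, 198, 195]
236 322 [119, 118, 118, 146, 170, 173, 209, 200, 214, 190]
248 322 [116, 119, 117, 144, 171, 173, 219, 190, 208, 199]
260 322 [117, 117, 119, 142, 169, 172, 192, 206, 202, 206]
272 322 [118, 116, 118, 140, 170, 172, 199, 220, 205, 202]
284 322 [117, 117, 113, 136, 170, 174, 221, 223, 212, 204]
296 322 [117, 117, 118, 135, 171, 173, 211, 204, 188, 217]
308 322 [106, 109, 109, 130, 169, 173, 208, 223, 199, 191]
row [-0.17 -0.03  5.  ] [ 0.  -0.3 -0.2]  from [0.4875 0.0529 0.0621] yang 101.8 t 12.9 w 0.3544143711019329 F [-0.1  0.3  0.1]
```

{"method": "drive_tool", "body": {"commands": [[-0.1,-0.2,1.5,0,0,0,3],[-0.1,-0.2,3,0,0,0,3],[-0.1,-0.2,4.2,0,0,0,3],[-0.1,-0.2,5,0,0,0,3],[-0.1,-0.2,5,0,0,0,3],[-0.1,-0.2,5,0,0,0,3]]}}

```text
clock: 13.4
ee_pos: [0.4914, 0.0521, 0.0152]
orientation: [0.0, -0.103, 0.995, -0.0]
wrist_force: [-0.7, -0.0, -0.4]
gripper_width: 0.352
finger_force: 0.0
```

{"method": "drive_tool", "body": {"commands": [[0,0,0,0,0,0,0],[0,0,0,0,0,0,0],[0,0,0,0,0,0,0],[0,0,0,0,0,0,0],[0,0,0,0,0,0,0]]}}

```text
clock: 13.82
ee_pos: [0.492, 0.0525, 0.0159]
orientation: [0.001, -0.103, 0.995, -0.0]
wrist_force: [-0.8, 0.5, 6.0]
gripper_width: 0.075
finger_force: 61.1
```

{"method": "drive_tool", "body": {"commands": [[0,0,-0.3,0,0,0,0],[0,0,-0.8,0,0,0,0],[0,0,-1.5,0,0,0,0],[0,0,-2.5,0,0,0,0],[0,0,-4,0,0,0,0],[0,0,-6,0,0,0,0],[0,0,-8,0,0,0,0],[0,0,-10,0,0,0,0]]}}

```text
clock: 14.48
ee_pos: [0.4909, 0.0524, 0.1162]
orientation: [-0.0, -0.103, 0.995, 0.0]
wrist_force: [0.5, -0.4, -2.7]
gripper_width: 0.077
finger_force: 60.0
```

```bash
cat >> h.py <<'E'
def arch(cc,im,guess,r=70,zr=None):
    """ivory bar blob near guess point -> mask stats"""
    p=proj(cc,[guess])[0];h=cv2.cvtColor(im,cv2.COLOR_RGB2HSV);m=cv2.inRange(h,(15,15,120),(40,75,255))
    return p,h
def tcpinv(P):
    s=read_state();q=s["orientation"];R=Ro.from_quat([q[1],q[2],q[3],q[0]]);return R,s["ee_pos"]
E
python3 - <<'E'
from h import *
import json
c=calibration("wrist");im=camera("wrist");cv2.imwrite("pics/w10.png",im[:,:,::-1]);s=read_state()
json.dump({k:np.array(v).tolist() for k,v in c.items()},open("w10.json","w"))
t=camera("top");cv2.imwrite("pics/t10.png",t[:,:,::-1]);sc=camera("scene");cv2.imwrite("pics/s10.png",sc[:,:,::-1])
print(s["ee_pos"],s["wrist_force"],s["ft_torque"],s["gripper_width"],s["finger_force"])
h=cv2.cvtColor(im,cv2.COLOR_RGB2HSV);m=cv2.inRange(h,(50,110,30),(75,255,255))
cs=max(cv2.findContours(cv2.morphologyEx(m,cv2.MORPH_CLOSE,np.ones((15,15))),0,1)[0],key=cv2.contourArea)
print("hull",cv2.approxPolyDP(cv2.convexHull(cs),6,True)[:,0].tolist())
R,p=tcpinv(0)
# model: tool axes; caddy centre at -l along tool y
uz=p[2]-.0109
y=R.as_matrix()[:,1];w=-R.as_matrix()[:,0]
for l0 in(.0915,):
    C=np.array([p[0],p[1],0])-l0*y-.0033*w
    f=lambda l,wd,z:C+l*y+wd*w+[0,0,uz+z]
    pts=[f(.095,.04,.055),f(.095,-.04,.055),f(-.095,-.04,.055),f(-.095,.04,.055),f(0,-.01,.12),f(0,.01,.12)]
    print("wrist",proj(c,pts).round(1).tolist());print("top",proj(calibration("top"),pts).round(1).tolist());print("scene",proj(calibration("scene"),pts).round(1).tolist())
iv=cv2.inRange(h,(0,0,110),(179,70,255));a=proj(c,pts)[4:].mean(0).astype(int)
for y0 in range(a[1]-40,a[1]+44,6):
    xs=np.where(iv[y0,a[0]-60:a[0]+60]>0)[0]+a[0]-60;print(y0,(xs.min(),xs.max(),len(xs)) if len(xs) else None,end="; ")
E
```

```text
[0.49302041 0.05259393 0.12034064] [ 2.12591521 -0.15785172  1.8098809 ] [ 0.05419545 -0.19661728  0.04637022] 0.06840515731120377 60.14280080795288
hull [[326, 204], [325, 410], [0, 400], [0, 203]]
wrist [[324.2, 412.6], [325.6, 233.1], [-164.2, 233.6], [-95.5, 401.9], [-74.6, 439.2], [-46.0, 499.5]]
top [[322.9, 236.3], [327.8, 261.6], [388.3, 249.9], [383.1, 224.6], [357.3, 244.1], [356.0, 237.5]]
scene [[313.6, 239.2], [329.6, 267.3], [397.8, 231.2], [381.2, 204.2], [359.8, 230.0], [355.5, 222.8]]
429 None; 435 None; 441 None; 447 None; 453 None; 459 None; 465 None; 471 None; 477 None; Traceback (most recent call last):
  File "<stdin>", line 21, in <module>
IndexError: index 483 is out of bounds for axis 0 with size 480
```

```bash
python3 - <<'E'
from h import *
print(read_state()["ee_pos"])
plan([.6577,-.1035,.1145],77.05)
E
```

```text
[0.49240274 0.05252705 0.11640795]
row [-12.96 -18.67   0.24] [ 0.   0.2 24.8]  from [0.4924 0.0525 0.1164] yang 101.9 t 14.6333 w 0.06808613663692882 F [ 1.1  0.8 -2.7]
```

{"method": "drive_tool", "body": {"commands": [[-0.6,-0.9,0,0,0,1,0],[-2.2,-3.2,0,0,0,4,0],[-4,-5.8,0,0,0,8,0],[-6,-8.6,0.1,0,0,12,0],[-8,-11.5,0.1,0,0,16,0],[-10,-14.4,0.1,0,0,20,0],[-11.8,-17,0.2,0,0,23,0],[-13,-18.7,0.2,0,0,24.8,0]]}}

```text
clock: 15.3
ee_pos: [0.658, -0.1068, 0.1096]
orientation: [-0.001, 0.115, 0.993, -0.0]
wrist_force: [-0.7, 0.1, -2.4]
gripper_width: 0.07
finger_force: 59.9
```

{"method": "drive_tool", "body": {"commands": [[0,0,0,0,0,0,0],[0,0,0,0,0,0,0],[0,0,0,0,0,0,0]]}}

```text
clock: 15.55
ee_pos: [0.6558, -0.1039, 0.1108]
orientation: [-0.002, 0.113, 0.994, 0.0]
wrist_force: [-0.9, -0.7, -2.2]
gripper_width: 0.072
finger_force: 59.9
```

```bash
python3 - <<'E'
from h import *
import json
plan([.6577,-.1035,.1145],77.05)
R,p=tcpinv(0);T=calibration("top");S=calibration("scene");c=calibration("wrist")
w=camera("wrist");t=camera("top");sc=camera("scene")
for n,i in(("w11",w),("t11",t),("s11",sc)):cv2.imwrite(f"pics/{n}.png",i[:,:,::-1])
json.dump({k:np.array(v).tolist() for k,v in c.items()},open("w11.json","w"))
y=R.as_matrix()[:,1];ww=-R.as_matrix()[:,0];C=np.array([p[0],p[1],0])-.0915*y-.0033*ww;uz=p[2]-.0109
f=lambda l,wd,z:C+l*y+wd*ww+[0,0,uz+z]
pts=[f(.095,.04,.055),f(.095,-.04,.055),f(-.095,-.04,.055),f(-.095,.04,.055),f(0,-.01,.12),f(0,.01,.12)]
th=-.2261;hk=lambda a,z:[.5757-np.sin(th)*a,-.4458+np.cos(th)*a,z]
H=[hk(.205,.206),hk(.185,.184),hk(.163,.2),hk(.193,.253)]
for n,cc in(("top",T),("scene",S),("wrist",c)):print(n,proj(cc,pts).round(1).tolist(),"hook",proj(cc,H).round(1).tolist())
A=cv2.resize(t[170:270,340:440,::-1],(400,400),interpolation=cv2.INTER_CUBIC);B=cv2.resize(sc[130:230,360:460,::-1],(400,400),interpolation=cv2.INTER_CUBIC)
cv2.imwrite("pics/c11.png",np.vstack([np.hstack([A,B]),cv2.copyMakeBorder(cv2.resize(w[:,:,::-1],(266,200)),0,0,0,534,0)]))
E
```

```text
row [-0.18  0.08 -0.37] [ 0.  -0.2  0. ]  from [ 0.6558 -0.1039  0.1108] yang 77.1 t 15.55 w 0.07194045912598841 F [-0.9 -0.7 -2.2]
top [[378.6, 185.1], [372.8, 209.6], [432.4, 223.9], [438.0, 199.2], [407.8, 203.8], [409.3, 197.4]] hook [[425.7, 205.1], [430.7, 207.9], [438.9, 208.7], [432.7, 203.3]]
scene [[360.0, 162.3], [362.9, 191.3], [437.8, 187.0], [433.7, 158.3], [402.8, 167.2], [401.9, 159.7]] hook [[423.5, 164.0], [429.9, 167.4], [439.9, 164.2], [431.9, 155.3]]
wrist [[325.3, 409.2], [326.9, 229.0], [-164.1, 229.8], [-94.8, 398.7], [-74.7, 432.9], [-45.8, 493.8]] hook [[-179.6, 416.2], [-159.2, 368.7], [-257.0, 392.4], [-291.0, 496.6]]
```

View pics/c11.png

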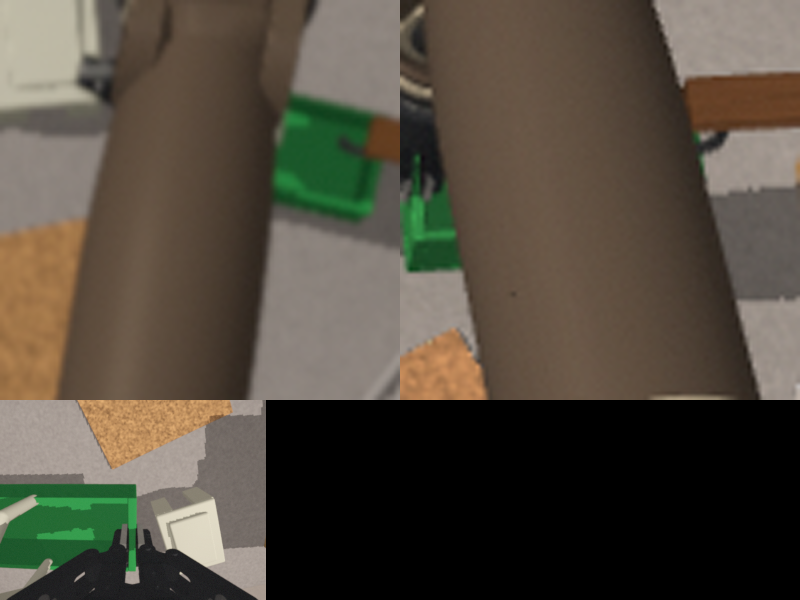

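```bash
python3 - <<'E'
from h import *
import json
c={k:np.array(v) for k,v in json.load(open("w11.json")).items()}
R,p=tcpinv(0);print(p)
y=R.as_matrix()[:,1];ww=-R.as_matrix()[:,0]
for tilt in(0,2,4):
    a=np.radians(tilt)
    def f(l,wd,z):
        dl=l-.0915;dz=z-.0109-.03;return p+y*(dl*np.cos(a)+dz*np.sin(a))+ww*(wd-.0033)+np.array([0,0,1])*(.03+dz*np.cos(a)+dl*np.sin(a))
    print(tilt,proj(c,[f(0,-.036,.055),f(0,-.036,.088),f(0,.036,.055),f(0,.036,.088),f(0,.04,.055),f(.0,-.04,.055)]).round(0).tolist())
im=cv2.imread("pics/w11.png");h=cv2.cvtColor(im,cv2.COLOR_BGR2HSV);m=cv2.inRange(h,(0,0,110),(179,75,255))
for x in range(0,130,8): 
    r=np.where(m[190:470,x]>0)[0]+190
    print(x,[ (int(g[0]),int(g[-1])) for g in np.split(r,np.where(np.diff(r)>2)[0]+1) if len(g)>3])
E
```

```text
[ 0.65606226 -0.10312337  0.11245344]
0 [[66.0, 241.0], [-5.0, 279.0], [103.0, 403.0], [55.0, 469.0], [105.0, 410.0], [63.0, 231.0]]
2 [[72.0, 239.0], [9.0, 274.0], [108.0, 397.0], [65.0, 462.0], [110.0, 405.0], [70.0, 228.0]]
4 [[79.0, 236.0], [23.0, 270.0], [113.0, 392.0], [75.0, 454.0], [115.0, 400.0], [77.0, 226.0]]
0 [(190, 199), (264, 341), (401, 469)]
8 [(190, 199), (261, 325), (402, 469)]
16 [(190, 196), (257, 306), (402, 469)]
24 [(190, 199), (253, 291), (403, 469)]
32 [(190, 198), (249, 286), (403, 465)]
40 [(190, 200), (245, 281), (403, 461)]
48 [(190, 199), (241, 276), (404, 456)]
56 [(190, 200), (237, 271), (404, 451)]
64 [(190, 199), (233, 266), (405, 446)]
72 [(190, 199), (230, 261), (405, 441)]
80 [(190, 199), (227, 257), (405, 437)]
88 [(190, 199), (246, 251), (406, 432)]
96 [(190, 199), (398, 427)]
104 [(190, 199), (388, 421)]
112 [(190, 199), (382, 418)]
120 [(190, 199), (381, 404), (407, 413)]
128 [(190, 199)]
```

{"method": "drive_tool", "body": {"commands": [[-0.1,0,0,1.2,0,0,0],[-0.2,0,0,2.4,0,0,0],[-0.2,0,0,3.5,0,0,0],[-0.2,0,0,3.5,0,0,0],[-0.2,0,0,3.5,0,0,0]]}}

```text
clock: 16.12
ee_pos: [0.6589, -0.1034, 0.1126]
orientation: [-0.003, 0.112, 0.993, -0.03]
wrist_force: [-0.6, -0.2, -2.6]
gripper_width: 0.069
finger_force: 59.9
```

```bash
cat > chk.py <<'E'
from h import *
# fit caddy pose (l0,w0,tilt rel. world) from leg features seen by wrist camera
c=calibration("wrist");im=camera("wrist");R,p=tcpinv(0);s=read_state()
print(p.round(4),s["wrist_force"].round(1),s["gripper_width"],s["clock"])
y=R.as_matrix()[:,1].copy();y[2]=0;y/=np.linalg.norm(y);ww=np.cross([0,0,1.],-y);ww*=np.sign(-R.as_matrix()[:,0]@ww);zz=R.as_matrix()[:,2]
g=p-.045*zz   # point in the grip
h=cv2.cvtColor(im,cv2.COLOR_RGB2HSV);m=cv2.inRange(h,(0,0,110),(179,75,255));gr=cv2.inRange(h,(50,110,30),(75,255,255))
for x in range(0,130,8):
    r=np.where(m[200:475,x]>0)[0]+200;q=np.where(gr[150:,x]>0)[0]+150
    print(x,[(int(a[0]),int(a[-1])) for a in np.split(r,np.where(np.diff(r)>2)[0]+1) if len(a)>3],"green",q.min() if len(q) else None)
for tilt in(-2,0,2,4):
    a=np.radians(tilt)
    def f(l,wd,z):
        dl=l-.0915;dz=z-.049;return g+y*(dl*np.cos(a)+dz*np.sin(a))+ww*(wd-.0033)+np.array([0,0,1])*(dz*np.cos(a)+dl*np.sin(a))
    print(tilt,proj(c,[f(0,-.036,.06),f(0,-.036,.088),f(0,.036,.06),f(0,.036,.088)]).round(0).tolist(),"bar",f(0,0,.12).round(4))
cv2.imwrite(f"pics/chk{int(s['clock']*100)}.png",im[:,:,::-1])
E
python3 chk.py
```

```text
[ 0.6589 -0.1038  0.1126] [-0.2 -0.1 -2.3] 0.07170693978660488 16.1667
0 [(264, 342), (401, 474)] green 203
8 [(261, 325), (402, 474)] green 203
16 [(257, 306), (402, 474)] green 203
24 [(253, 290), (403, 470)] green 203
32 [(249, 285), (403, 466)] green 203
40 [(245, 280), (403, 461)] green 203
48 [(241, 276), (404, 456)] green 203
56 [(237, 271), (404, 451)] green 202
64 [(234, 266), (404, 446)] green 202
72 [(230, 261), (405, 441)] green 202
80 [(227, 256), (405, 437)] green 202
88 [(246, 252), (406, 432)] green 202
96 [(398, 426)] green 202
104 [(388, 421)] green 202
112 [(381, 418)] green 202
120 [(381, 413)] green 202
128 [] green 202
-2 [[46.0, 249.0], [-29.0, 283.0], [88.0, 416.0], [36.0, 475.0]] bar [ 0.6353 -0.1919  0.2317]
0 [[53.0, 246.0], [-15.0, 279.0], [93.0, 410.0], [46.0, 468.0]] bar [ 0.6359 -0.1896  0.2285]
2 [[60.0, 243.0], [-2.0, 274.0], [99.0, 405.0], [56.0, 460.0]] bar [ 0.6364 -0.1871  0.2253]
4 [[68.0, 240.0], [12.0, 270.0], [104.0, 399.0], [66.0, 453.0]] bar [ 0.637  -0.1845  0.222 ]
```

```bash
cat > fit.py <<'E'
from h import *
def fitc(c,p,R,obs):
    y=R.as_matrix()[:,1].copy();y[2]=0;y/=np.linalg.norm(y);ww=np.cross(y,[0,0,1.])
    zz=-R.as_matrix()[:,2];g=p+.045*zz
    def f(P,l,wd,z):
        w0,t,l0,z0,yaw=P;a=np.radians(t);b=np.radians(yaw);dl=l-l0;dz=z-z0;dw=wd-w0
        L=dl*np.cos(a)+dz*np.sin(a);Z=dz*np.cos(a)+dl*np.sin(a)
        # note dz*sin(a) pushes upper points to +l when far end drops
        return g+y*(L*np.cos(b)-dw*np.sin(b))+ww*(L*np.sin(b)+dw*np.cos(b))+np.array([0,0,Z])
    def res(P):
        r=[]
        for (m,uv,sig) in obs:
            q=proj(c,[f(P,*m)])[0]
            if len(uv)==2: r+=list((q-uv)/sig)
            else:  # line through two model points: row at column uv[0]
                q2=proj(c,[f(P,*uv[3])])[0];r.append((q[1]+(q2[1]-q[1])*(uv[0]-q[0])/(q2[0]-q[0])-uv[1])/sig)
        return np.array(r+[(P[0]-.0033)/.003,(P[2]-.0915)/.0015,(P[3]-.0559)/.0015,P[4]/1.5])
    s=least_squares(res,[.003,2,.0915,.0559,0]);P=s.x
    print("w0,tilt,l0,z0,yaw",P.round(4),"res",s.fun.round(1));print("bar",f(P,0,0,.12).round(4),"grip pt",g.round(4));return P,f(P,0,0,.12)
E
python3 - <<'E'
from fit import *
import glob
fn=sorted(glob.glob("pics/chk*.png"))[-1];im=cv2.imread(fn)
hsv=cv2.cvtColor(im,cv2.COLOR_BGR2HSV)
print("rim V x=160:",hsv[196:260:3,160,2].tolist(),"x=100",hsv[196:250:3,100,2].tolist())
c=calibration("wrist");R,p=tcpinv(0)
b=((-.095,-.04,0),(.095,-.04,0))
obs=[(b[0],(x,r,0,b[1]),1.5) for x,r in((8,203),(128,202),(250,202.5))]
k=((0,-.036,.055),(0,-.036,.088))
obs+=[(k[0],(x,r,0,k[1]),1.5) for x,r in((32,267),(48,258.5),(72,245.5))]
obs+=[((0,-.031,.0865),(23,291),4),(k[0],(82,241),4)]
for drop in(0,1): fitc(c,p,R,obs if not drop else obs[3:])
E
```

```text
rim V x=160: [113, 113, 100, 90, 92, 91, 93, 91, 92, 90, 90, 89, 93, 149, 159, 159, 161, 160, 159, 136, 105, 106] x=100 [110, 114, 98, 92, 91, 92, 90, 92, 93, 91, 90, 92, 94, 152, 160, 157, 159, 129]
w0,tilt,l0,z0,yaw [ 1.3000e-03  1.4810e+00  9.2200e-02  5.6000e-02 -1.1521e+00] res [-0.7 -0.4 -1.   0.4  0.4  0.5 -0.5 -0.2 -0.9  0.4 -0.7  0.5  0.1 -0.8]
bar [ 0.6398 -0.1894  0.2191] grip pt [ 0.6595 -0.1011  0.1575]
w0,tilt,l0,z0,yaw [ 1.2000e-03  1.2947e+00  9.1100e-02  5.5800e-02 -5.9520e-01] res [-0.  -0.   0.2 -0.  -0.6 -0.4  0.1 -0.7 -0.2 -0.  -0.4]
bar [ 0.6392 -0.1884  0.2196] grip pt [ 0.6595 -0.1011  0.1575]
```

```bash
cat >> h.py <<'E'
TH=-.2261;EY=np.array([-np.sin(TH),np.cos(TH),0]);EX=np.array([np.cos(TH),np.sin(TH),0])
def sh(dy,dx,dz):
    R,p=tcpinv(0);print("shift",(R.inv().apply(dy*EY+dx*EX+np.array([0,0,dz]))*100).round(2),"at",p.round(4),read_state()["wrist_force"].round(1))
E
python3 - <<'E'
from h import *
sh(-.0776,-.004,.001);sh(-.055,-.004,.001);sh(0,0,-.032)
E
```

```text
shift [ 0.41 -7.75  0.37] at [ 0.6589 -0.1038  0.1126] [-0.2 -0.1 -2.3]
shift [ 0.41 -5.5   0.24] at [ 0.6589 -0.1038  0.1126] [-0.2 -0.1 -2.3]
shift [0.   0.2  3.19] at [ 0.6589 -0.1038  0.1126] [-0.2 -0.1 -2.3]
```

{"method": "drive_tool", "body": {"commands": [[0.2,-0.7,0,0,0,0,0],[0.4,-1.7,0.05,0,0,0,0],[0.4,-2.7,0.1,0,0,0,0],[0.4,-3.7,0.15,0,0,0,0],[0.4,-4.6,0.2,0,0,0,0],[0.4,-5.3,0.24,0,0,0,0],[0.4,-5.9,0.26,0,0,0,0],[0.4,-6.3,0.28,0,0,0,0]]}}

```text
clock: 16.83
ee_pos: [0.6405, -0.1661, 0.1136]
orientation: [-0.003, 0.113, 0.993, -0.03]
wrist_force: [0.4, 0.3, -2.4]
gripper_width: 0.071
finger_force: 60.0
```

{"method": "drive_tool", "body": {"commands": [[0,-0.4,0.02,0,0,0,0],[0,-0.9,0.05,0,0,0,0],[0,-1.4,0.08,0,0,0,0],[0,-1.4,0.08,0,0,0,0],[0,-1.4,0.08,0,0,0,0]]}}

```text
clock: 17.25
ee_pos: [0.6376, -0.1787, 0.1137]
orientation: [-0.003, 0.113, 0.993, -0.03]
wrist_force: [0.0, 0.5, -1.3]
gripper_width: 0.072
finger_force: 60.0
```

```bash
python3 - <<'E'
from h import *
sh(0,0,-.032)
w=camera("wrist");cv2.imwrite("pics/w12.png",w[:,:,::-1]);t=camera("top");sc=camera("scene");cv2.imwrite("pics/t12.png",t[:,:,::-1]);cv2.imwrite("pics/s12.png",sc[:,:,::-1])
# ivory bar in top/scene near hook?
hk=lambda a,z,x=0:np.array([.5757,-.4458,z])+a*EY+x*EX
for n,im in(("top",t),("scene",sc)):
    c=calibration(n);print(n,"pred bar ends",proj(c,[hk(.187,.2205,-.01),hk(.187,.2205,.01)]).round(1).tolist(),"legs",proj(c,[hk(.187,.1885,-.036),hk(.187,.1885,.036)]).round(1).tolist(),"tip",proj(c,[hk(.205,.206)]).round(1).tolist())
    h=cv2.cvtColor(im,cv2.COLOR_RGB2HSV);q=proj(c,[hk(.187,.2,0)])[0].astype(int)
    m=cv2.inRange(h,(15,10,140),(45,80,255));sub=m[q[1]-22:q[1]+23,q[0]-20:q[0]+21]
    pts=np.argwhere(sub>0)[:,::-1]+[q[0]-20,q[1]-22]
    g=h[q[1]-22:q[1]+23:3,q[0]-16:q[0]+17:4]
    print(len(pts),pts[::max(1,len(pts)//15)].tolist())
E
```

```text
shift [-0.    0.19  3.19] at [ 0.6376 -0.1787  0.1137] [ 0.   0.5 -1.3]
top pred bar ends [[431.7, 208.9], [433.2, 202.4]] legs [[427.8, 218.8], [433.0, 196.2]] tip [[425.7, 205.1]]
1 [[440, 197]]
scene pred bar ends [[432.4, 164.8], [431.3, 157.4]] legs [[431.3, 180.0], [427.6, 153.6]] tip [[423.5, 164.0]]
0 []
```

{"method": "drive_tool", "body": {"commands": [[0,0.03,0.5,0,0,0,0],[0,0.06,1,0,0,0,0],[0,0.09,1.5,0,0,0,0],[0,0.12,2,0,0,0,0],[0,0.14,2.3,0,0,0,0],[0,0.16,2.6,0,0,0,0],[0,0.16,2.6,0,0,0,0]]}}

```text
clock: 17.98
ee_pos: [0.6372, -0.1784, 0.0866]
orientation: [-0.004, 0.112, 0.993, -0.03]
wrist_force: [-0.6, -0.3, -3.7]
gripper_width: 0.071
finger_force: 59.9
```

{"method": "drive_tool", "body": {"commands": [[0,0,0.2,0,0,0,0],[0,0,0.3,0,0,0,0],[0,0,0.3,0,0,0,0]]}}

```text
clock: 18.23
ee_pos: [0.6376, -0.1787, 0.0846]
orientation: [-0.003, 0.112, 0.993, -0.03]
wrist_force: [0.3, 0.3, -2.8]
gripper_width: 0.078
finger_force: 59.9
```

{"method": "drive_tool", "body": {"commands": [[0,0,0.15,0,0,0,0],[0,0,0.3,0,0,0,0],[0,0,0.3,0,0,0,0]]}}

```text
clock: 18.48
ee_pos: [0.6374, -0.1789, 0.0814]
orientation: [-0.004, 0.113, 0.993, -0.03]
wrist_force: [-0.1, 0.3, -1.7]
gripper_width: 0.07
finger_force: 59.9
```

{"method": "drive_tool", "body": {"commands": [[0,0,0.15,0,0,0,0],[0,0,0.25,0,0,0,0],[0,0,0.25,0,0,0,0]]}}

```text
clock: 18.73
ee_pos: [0.6374, -0.1791, 0.0788]
orientation: [-0.004, 0.113, 0.993, -0.03]
wrist_force: [0.1, -0.0, -2.3]
gripper_width: 0.071
finger_force: 59.9
```

{"method": "drive_tool", "body": {"commands": [[0,0,0.15,0,0,0,0],[0,0,0.3,0,0,0,0],[0,0,0.3,0,0,0,0]]}}

```text
clock: 18.98
ee_pos: [0.6374, -0.1793, 0.0758]
orientation: [-0.004, 0.112, 0.993, -0.03]
wrist_force: [0.4, -0.3, -2.5]
gripper_width: 0.073
finger_force: 60.0
```

```bash
python3 chk.py | head -16
```

```text
[ 0.6374 -0.1792  0.0759] [-0.3  0.3 -2.1] 0.07418325248828234 19.0333
0 [(265, 342), (402, 429)] green 203
8 [(261, 325), (402, 430)] green 203
16 [(257, 307), (403, 433)] green 203
24 [(253, 291), (403, 441)] green 202
32 [(249, 286), (403, 452)] green 203
40 [(245, 281), (404, 461)] green 203
48 [(241, 276), (404, 456)] green 203
56 [(237, 271), (405, 451)] green 203
64 [(233, 266), (405, 447)] green 203
72 [(229, 261), (405, 442)] green 203
80 [(227, 257), (406, 437)] green 203
88 [(247, 252), (406, 432)] green 203
96 [(397, 427)] green 203
104 [(387, 422)] green 202
112 [(381, 418)] green 202
```

```bash
python3 - <<'E'
from h import *
import glob
c=calibration("wrist");im=cv2.imread(max(glob.glob("pics/chk*.png"),key=lambda f:int(f[8:-4])));old=cv2.imread("pics/chk1616.png");
hk=lambda a,z,x=0:np.array([.5757,-.4458,z])+a*EY+x*EX
print("cam",(-c["R"].T@c["t"]).round(3))
for n,P in dict(tip=hk(.205,.206),tip0=hk(.205,.19),seat=hk(.185,.18),armend0=hk(.193,.235,-.015),armend1=hk(.193,.235,.015)).items(): print(n,proj(c,[P])[0].round(0),(c["R"]@P+c["t"]).round(3))
d=np.abs(im.astype(int)-old).max(2)
ch=lambda a:"".join(" .:#"[min(3,v//35)] for v in a)
print("diff"); 
for r in range(240,480,8): print(r,ch(d[r,0:160:4]))
g=cv2.cvtColor(im,cv2.COLOR_BGR2GRAY)
print("gray rows")
for r in range(396,480,6): print(r,g[r,0:100:8].tolist(), cv2.cvtColor(old,cv2.COLOR_BGR2GRAY)[r,0:100:16].tolist())
E
```

```text
cam [ 0.559 -0.15   0.249]
tip [-55. 546.] [-0.077  0.063  0.072]
tip0 [  3. 480.] [-0.076  0.058  0.087]
seat [-34. 440.] [-0.095  0.054  0.097]
armend0 [-260.  609.] [-0.09   0.058  0.04 ]
armend1 [-176.  710.] [-0.09   0.086  0.05 ]
diff
240                                         
248                                         
256                                         
264                                         
272                                         
280                                         
288                                         
296                                         
304                                         
312                                         
320                                         
328                                         
336                                         
344                                         
352                                         
360                                         
368                                         
376                                         
384                                         
392 
[... 1150 characters left out ...]
, 135, 133, 111, 35] [155, 155, 156, 157, 160, 130, 32]
438 [51, 48, 46, 161, 167, 164, 162, 167, 157, 134, 82, 36, 34] [159, 157, 154, 159, 145, 77, 27]
444 [56, 56, 48, 56, 164, 161, 161, 163, 134, 51, 34, 36, 33] [160, 156, 159, 155, 125, 32, 30]
450 [57, 52, 50, 50, 150, 159, 163, 143, 37, 30, 30, 33, 35] [153, 152, 160, 150, 35, 32, 35]
456 [54, 47, 49, 46, 80, 129, 111, 34, 34, 34, 33, 35, 33] [158, 153, 137, 105, 32, 30, 29]
462 [51, 52, 47, 46, 91, 88, 29, 33, 35, 32, 36, 36, 33] [155, 115, 114, 31, 35, 31, 32]
468 [53, 49, 47, 49, 63, 33, 37, 30, 32, 36, 30, 37, 33] [115, 112, 61, 29, 31, 27, 34]
474 [50, 48, 48, 30, 31, 34, 33, 34, 31, 34, 34, 34, 61] [113, 115, 33, 33, 32, 27, 57]
```

```bash
python3 - <<'E'
from h import *
import glob
c=calibration("wrist");im=cv2.imread(max(glob.glob("pics/chk*.png"),key=lambda f:int(f[8:-4])));g=cv2.cvtColor(im,cv2.COLOR_BGR2GRAY)
hk=lambda a,z,x=0:np.array([.5757,-.4458,z])+a*EY+x*EX
for x in(-.004,0):
  for dz in(0,-.004,-.008):
    print(x,dz,proj(c,[hk(.193+.016*np.sin(a),.192-.016*np.cos(a)+dz,x) for a in np.radians([0,30,50,70,90])]).round(0).tolist())
for r in range(424,480,4):
    row=g[r,0:60].astype(int);print(r,"dark until",int(np.argmax(row>85)),row[24:44:2].tolist())
E
```

```text
-0.004 0 [[-0.0, 421.0], [20.0, 429.0], [24.0, 441.0], [20.0, 458.0], [6.0, 477.0]]
-0.004 -0.004 [[11.0, 410.0], [31.0, 418.0], [35.0, 429.0], [32.0, 445.0], [19.0, 463.0]]
-0.004 -0.008 [[21.0, 400.0], [41.0, 408.0], [46.0, 418.0], [43.0, 432.0], [31.0, 450.0]]
0 0 [[4.0, 432.0], [24.0, 441.0], [29.0, 453.0], [25.0, 470.0], [11.0, 489.0]]
0 -0.004 [[15.0, 421.0], [35.0, 429.0], [39.0, 441.0], [36.0, 456.0], [24.0, 475.0]]
0 -0.008 [[25.0, 411.0], [44.0, 419.0], [49.0, 429.0], [47.0, 444.0], [35.0, 461.0]]
424 dark until 0 [165, 165, 163, 165, 167, 167, 165, 164, 165, 165]
428 dark until 0 [166, 166, 165, 163, 167, 166, 161, 161, 163, 165]
432 dark until 14 [166, 162, 164, 164, 167, 169, 165, 163, 161, 160]
436 dark until 19 [166, 163, 164, 166, 167, 166, 165, 166, 164, 162]
440 dark until 22 [145, 163, 166, 168, 166, 165, 166, 167, 168, 168]
444 dark until 26 [56, 105, 152, 166, 164, 161, 160, 161, 161, 163]
448 dark until 30 [47, 50, 59, 117, 159, 166, 165, 164, 160, 160]
452 dark until 32 [44, 49, 43, 54, 117, 164, 167, 163, 162, 163]
456 dark until 33 [46, 48, 47, 53, 80, 138, 140, 132, 129, 122]
460 dark until 33 [44, 48, 46, 50, 76, 117, 121, 120, 117, 105]
464 dark until 31 [47, 44, 48, 65, 111, 118, 99, 63, 45, 35]
468 dark until 0 [49, 50, 51, 70, 63, 40, 30, 35, 33, 30]
472 dark until 0 [38, 31, 33, 31, 30, 37, 30, 34, 37, 32]
476 dark until 0 [36, 36, 33, 28, 28, 35, 32, 36, 35, 39]
```

{"method": "drive_tool", "body": {"commands": [[0,0,0.1,0,0,0,0],[0,0,0.2,0,0,0,0],[0,0,0.2,0,0,0,0]]}}

```text
clock: 19.28
ee_pos: [0.6376, -0.18, 0.0746]
orientation: [-0.003, 0.113, 0.993, -0.031]
wrist_force: [0.2, -1.0, 0.5]
gripper_width: 0.065
finger_force: 60.4
```

{"method": "drive_tool", "body": {"commands": [[0,0,0.1,0,0,0,0],[0,0,0.1,0,0,0,0],[0,0,0.1,0,0,0,0]]}}

```text
clock: 19.53
ee_pos: [0.6377, -0.1801, 0.0738]
orientation: [-0.003, 0.113, 0.993, -0.031]
wrist_force: [-1.2, -3.5, 2.9]
gripper_width: 0.069
finger_force: 60.7
```

```bash
python3 - <<'E'
from fit import *
s=read_state();print(s["wrist_force"],s["ft_torque"],s["ee_pos"])
c=calibration("wrist");im=camera("wrist");R,p=tcpinv(0)
h=cv2.cvtColor(im,cv2.COLOR_RGB2HSV);m=cv2.inRange(h,(0,0,110),(179,75,255));gr=cv2.inRange(h,(50,110,30),(75,255,255))
obs=[];b=((-.095,-.04,0),(.095,-.04,0));k=((0,-.036,.055),(0,-.036,.088))
for x in(8,128,250):
    r=np.where(gr[150:,x]>0)[0].min()+150;obs.append((b[0],(x,r,0,b[1]),1.5))
for x in(32,48,72):
    r=np.where(m[220:330,x]>0)[0]+220;obs.append((k[0],(x,(r.min()+r.max())/2,0,k[1]),1.5));print(x,r.min(),r.max())
_,bar=fitc(c,p,R,obs);d=bar-[.5757,-.4458,0];print("tower y",d@EY,"x",d@EX)
E
```

```text
[-1.21579383 -3.50410509  2.94263494] [-0.63664612  0.15452838 -0.05490285] [ 0.63770701 -0.18005971  0.07383889]
32 249 286
48 241 276
72 229 261
w0,tilt,l0,z0,yaw [ 7.000e-04 -1.102e+00  9.190e-02  5.550e-02 -6.819e-01] res [-0.2  0.  -0.4 -0.6  0.   0.9 -0.9  0.3 -0.3 -0.5]
bar [ 0.6178 -0.2682  0.185 ] grip pt [ 0.6383 -0.1773  0.1187]
tower y 0.1825701952911098 x 0.0012286406985913267
```

{"method": "drive_tool", "body": {"commands": [[0,-0.2,-0.1,0,0,0,0],[0,-0.3,-0.1,0,0,0,0],[0,-0.3,-0.1,0,0,0,0]]}}

```text
clock: 19.83
ee_pos: [0.6367, -0.1818, 0.074]
orientation: [-0.004, 0.112, 0.993, -0.03]
wrist_force: [0.4, 0.7, -0.8]
gripper_width: 0.073
finger_force: 60.3
```

{"method": "drive_tool", "body": {"commands": [[0,-0.2,0,0,0,0,0],[0,-0.3,0,0,0,0,0],[0,-0.3,0,0,0,0,0]]}}

```text
clock: 20.08
ee_pos: [0.6359, -0.1852, 0.0742]
orientation: [-0.004, 0.113, 0.993, -0.03]
wrist_force: [-0.4, 0.7, 0.4]
gripper_width: 0.073
finger_force: 60.2
```

{"method": "drive_tool", "body": {"commands": [[0,0,0,0,0,0,0.9],[0,0,0,0,0,0,1.2],[0,0,0,0,0,0,1.6],[0,0,0,0,0,0,2.2],[0,0,0,0,0,0,3],[0,0,0,0,0,0,3],[0,0,0,0,0,0,3]]}}

```text
clock: 20.67
ee_pos: [0.6365, -0.185, 0.075]
orientation: [-0.003, 0.112, 0.993, -0.03]
wrist_force: [0.9, 2.6, 2.2]
gripper_width: 0.353
finger_force: 0.0
```

```bash
cat > v.py <<'E'
from fit import *
s=read_state();print(s["clock"],s["wrist_force"].round(1),s["finger_force"],s["ee_pos"].round(4))
c=calibration("wrist");im=camera("wrist");R,p=tcpinv(0)
h=cv2.cvtColor(im,cv2.COLOR_RGB2HSV);m=cv2.inRange(h,(0,0,110),(179,75,255));gr=cv2.inRange(h,(50,110,30),(75,255,255))
for x in(8,128,250):print(x,np.where(gr[150:,x]>0)[0].min()+150,end=" ")
for x in(16,32,48,72):
    r=np.where(m[220:330,x]>0)[0]+220;print("leg",x,(r.min(),r.max()) if len(r) else None,end=" ")
print()
for r in(220,260,300,340): xs=np.where(gr[r]>0)[0];print("row",r,"green to",xs.max() if len(xs) else None)
E
python3 v.py
```

```text
20.6667 [0.9 2.6 2.2] 0.0 [ 0.6365 -0.185   0.075 ]
8 204 128 204 250 206 leg 16 (np.int64(260), np.int64(314)) leg 32 (np.int64(253), np.int64(290)) leg 48 (np.int64(246), np.int64(281)) leg 72 (np.int64(235), np.int64(267)) 
row 220 green to 341
row 260 green to 341
row 300 green to 340
row 340 green to 340
```

{"method": "drive_tool", "body": {"commands": [[0,0.3,0,0,0,0,4.5],[0,0.6,0,0,0,0,4.5],[0,0.8,0,0,0,0,4.5],[0,0.8,0,0,0,0,4.5],[0,0.8,0,0,0,0,4.5],[0,0.8,0,0,0,0,4.5]]}}

```text
clock: 21.22
ee_pos: [0.6378, -0.1774, 0.0738]
orientation: [-0.004, 0.113, 0.993, -0.03]
wrist_force: [-0.0, 0.2, 0.2]
gripper_width: 0.527
finger_force: 0.0
```

```bash
python3 v.py
```

```text
21.2167 [-0.   0.2  0.2] 0.0 [ 0.6378 -0.1774  0.0738]
8 205 128 208 250 212 leg 16 (np.int64(254), np.int64(289)) leg 32 (np.int64(247), np.int64(281)) leg 48 (np.int64(241), np.int64(272)) leg 72 (np.int64(231), np.int64(260)) 
row 220 green to 326
row 260 green to 325
row 300 green to 324
row 340 green to 324
```

{"method": "drive_tool", "body": {"commands": [[0,0,-0.5,0,0,0,4.5],[0,0,-1.5,0,0,0,4.5],[0,0,-3,0,0,0,4.5],[0,0,-5,0,0,0,4.5],[0,0.5,-8,0,0,0,4.5],[0,2,-11,0,0,0,4.5],[0,4,-14,0,0,0,4.5],[0,6,-16,0,0,0,4.5]]}}

```text
clock: 21.93
ee_pos: [0.6539, -0.1093, 0.2347]
orientation: [-0.001, 0.113, 0.993, -0.03]
wrist_force: [0.8, -0.1, 0.4]
gripper_width: 0.525
finger_force: 0.0
```

```bash
python3 - <<'E'
from h import *
s=read_state();print(s["ee_pos"],s["wrist_force"].round(1))
plan([.45,.20,.30],77)
E
```

```text
[ 0.65394004 -0.10929613  0.23470984] [ 0.8 -0.1  0.4]
row [26.8  25.1  -8.19] [-3.5  0.3 -0. ]  from [ 0.6539 -0.1093  0.2347] yang 77.0 t 21.9333 w 0.5252142753888176 F [ 0.8 -0.1  0.4]
```

{"method": "drive_tool", "body": {"commands": [[1,4,-3,-1,0,0,4.5],[4,8,-5,-3.5,0,0,4.5],[8,11,-7,-3.5,0,0,4.5],[12,14,-8,-3.5,0,0,4.5],[15,17,-8,-3.5,0,0,4.5],[18,19,-8,-3.5,0,0,4.5],[21,21,-8,-3.5,0,0,4.5],[21,21,-8,-3.5,0,0,4.5]]}}

```text
clock: 22.6
ee_pos: [0.4945, 0.1484, 0.2989]
orientation: [0.001, 0.112, 0.994, 0.001]
wrist_force: [1.5, -0.2, 0.8]
gripper_width: 0.524
finger_force: 0.0
```

```bash
cat > hang.py <<'E'
from h import *
import sys
T=calibration("top");S=calibration("scene");hk=lambda a,z,x=0:np.array([.5757,-.4458,z])+a*EY+x*EX
print(read_state()["clock"])
t=camera("top");sc=camera("scene");tag=sys.argv[1]
cv2.imwrite(f"pics/t{tag}.png",t[:,:,::-1]);cv2.imwrite(f"pics/s{tag}.png",sc[:,:,::-1])
for n,im,c in(("top",t,T),("scene",sc,S)):
    h=cv2.cvtColor(im,cv2.COLOR_RGB2HSV);g=cv2.inRange(h,(50,90,25),(75,255,255))
    q=proj(c,[hk(.185,.1)])[0];k,l,st,ce=cv2.connectedComponentsWithStats(cv2.morphologyEx(g,cv2.MORPH_CLOSE,np.ones((11,11))))
    js=[j for j in range(1,k) if st[j,4]>100];i=min(js,key=lambda j:np.hypot(*(ce[j]-q)))
    r=cv2.minAreaRect(np.argwhere(l==i)[:,::-1].astype(np.float32))
    print(n,"pred rim",proj(c,[hk(.185+a,.124,b) for a,b in((.095,.04),(.095,-.04),(-.095,-.04),(-.095,.04))]).round(1).tolist(),"meas",cv2.boxPoints(r).round(1).tolist(),"area",st[i,4])
    iv=cv2.inRange(h,(12,5,120),(45,75,255));x0,y0,w,hh=st[i][:4];pred=proj(c,[hk(.185,.157,-.036),hk(.185,.157,.036),hk(.185,.189)]).round(1)
    P=np.argwhere(iv[y0-6:y0+hh+6,x0:x0+w]>0)[:,::-1]+[x0,y0-6];print("  knees/bar pred",pred.tolist(),"ivory n",len(P),"mean",P.mean(0).round(1) if len(P) else None)
    for rr in sorted(set(P[:,1]))[::3]: xs=P[P[:,1]==rr,0];print("   ",rr,xs.min(),xs.max(),len(xs),end=";")
    print()
E
python3 hang.py h1
```

```text
22.6
top pred rim [[400.7, 192.0], [395.0, 216.1], [453.7, 230.3], [459.1, 206.0]] meas [[394.3999938964844, 217.60000610351562], [400.70001220703125, 192.1999969482422], [460.20001220703125, 207.10000610351562], [453.8999938964844, 232.5]] area 1325
  knees/bar pred [[426.5, 220.5], [431.6, 198.3], [431.1, 207.6]] ivory n 1278 mean [423.2 209.7]
    187 395 457 63;    190 395 457 62;    193 395 457 55;    196 395 457 40;    199 395 457 22;    202 395 457 9;    205 395 396 2;    208 395 395 1;    211 395 432 4;    214 429 431 3;    217 428 430 3;    220 395 429 7;    223 395 409 15;    226 395 413 19;    229 395 426 32;    232 395 436 38;    235 395 449 52;
scene pred rim [[387.6, 165.2], [390.9, 193.6], [463.8, 189.5], [459.3, 161.3]] meas [[387.20001220703125, 164.39999389648438], [462.8999938964844, 160.6999969482422], [464.6000061035156, 195.89999389648438], [388.8999938964844, 199.6999969482422]] area 2583
  knees/bar pred [[429.7, 185.0], [426.1, 159.1], [430.3, 166.5]] ivory n 565 mean [411.9 174. ]
    156 388 430 38;    159 388 430 43;    162 388 462 44;    165 388 433 5;    168 430 433 4;    171 431 433 3;    174 431 433 3;    177 430 433 4;    180 430 433 4;    183 430 432 3;    186 429 432 4;    189 388 430 5;    192 388 388 1;    195 388 389 2;    198 388 389 2;    201 388 408 20;    204 388 463 23;
```

{"method": "drive_tool", "body": {"commands": [[0,0,0,0,0,0,4.5],[0,0,0,0,0,0,4.5],[0,0,0,0,0,0,4.5],[0,0,0,0,0,0,4.5],[0,0,0,0,0,0,4.5],[0,0,0,0,0,0,4.5],[0,0,0,0,0,0,4.5],[0,0,0,0,0,0,4.5]]}}

```text
clock: 23.37
ee_pos: [0.4969, 0.1462, 0.2969]
orientation: [-0.0, 0.113, 0.994, -0.0]
wrist_force: [0.6, -0.0, -0.2]
gripper_width: 0.525
finger_force: 0.0
```

{"method": "drive_tool", "body": {"commands": [[0,0,0,0,0,0,4.5],[0,0,0,0,0,0,4.5],[0,0,0,0,0,0,4.5],[0,0,0,0,0,0,4.5],[0,0,0,0,0,0,4.5],[0,0,0,0,0,0,4.5],[0,0,0,0,0,0,4.5],[0,0,0,0,0,0,4.5]]}}

```text
clock: 24.03
ee_pos: [0.4967, 0.1465, 0.2971]
orientation: [0.0, 0.113, 0.994, 0.0]
wrist_force: [0.3, -0.3, -0.3]
gripper_width: 0.526
finger_force: 0.0
```

```bash
python3 hang.py h2 | grep meas; python3 - <<'E'
from h import *
T=calibration("top");S=calibration("scene");hk=lambda a,z,x=0:np.array([.5757,-.4458,z])+a*EY+x*EX
fr=[]
for i in range(8): fr.append(camera("scene").astype(int))
b=(slice(150,210),slice(375,475));print("h1-h2 scene diff mean",np.abs(cv2.imread("pics/sh1.png").astype(int)-cv2.imread("pics/sh2.png"))[b].mean(),"frames",[round(np.abs(f-fr[0])[b].mean(),2) for f in fr],"static ref",round(np.abs(fr[4]-fr[0])[400:470,480:600].mean(),2))
s0=cv2.imread("pics/scene0.png").astype(int);t0=cv2.imread("pics/top0.png").astype(int);s=cv2.imread("pics/sh2.png");t=cv2.imread("pics/th2.png")
for n,bs,bt in(("dish",(slice(155,205),slice(200,252)),(slice(150,190),slice(250,292))),("hide",(slice(145,205),slice(298,350)),(slice(155,203),slice(332,370))),("tongs",(slice(220,300),slice(440,472)),(slice(250,308),slice(410,452)))):
    print(n,np.abs(s0-s)[bs].mean().round(1),np.abs(t0-t)[bt].mean().round(1),"max",np.abs(s0-s)[bs].max(),np.abs(t0-t)[bt].max())
for n,im,c in(("top",t,T),("scene",s,S)):
    h=cv2.cvtColor(im,cv2.COLOR_BGR2HSV);m=cv2.inRange(h,(105,120,60),(118,255,255));k,l,st,ce=cv2.connectedComponentsWithStats(m)
    for j in range(1,k):
        if st[j,4]>40: print(n,"blue",st[j].tolist(),atz(c,ce[j],.109).round(3))
E
```

```text
top pred rim [[400.7, 192.0], [395.0, 216.1], [453.7, 230.3], [459.1, 206.0]] meas [[394.3999938964844, 217.60000610351562], [400.70001220703125, 192.1999969482422], [460.5, 207.10000610351562], [454.1000061035156, 232.5]] area 1325
scene pred rim [[387.6, 165.2], [390.9, 193.6], [463.8, 189.5], [459.3, 161.3]] meas [[387.1000061035156, 164.5], [462.79998779296875, 160.5], [464.70001220703125, 195.8000030517578], [389.0, 199.6999969482422]] area 2590
h1-h2 scene diff mean 1.2476666666666667 frames [np.float64(0.0), np.float64(1.02), np.float64(1.09), np.float64(1.15), np.float64(1.21), np.float64(1.27), np.float64(1.28), np.float64(1.31)] static ref 0.86
dish 29.2 6.1 max 131 77
hide 48.5 6.0 max 167 9
tongs 23.4 15.7 max 74 57
scene blue [229, 252, 23, 23, 420] [0.537 0.252 0.109]
```

{"method": "drive_tool", "body": {"commands": [[4,4,0,0,0,0,4.5],[8,8,0,0,0,0,4.5],[12,12,0,0,0,0,4.5],[16,16,0,0,0,0,4.5],[20,20,0,0,0,0,4.5],[20,20,0,0,0,0,4.5],[20,20,0,0,0,0,4.5],[20,20,0,0,0,0,4.5]]}}

```text
clock: 25.2
ee_pos: [0.3435, 0.3904, 0.2965]
orientation: [-0.001, 0.11, 0.994, 0.0]
wrist_force: [-0.0, -0.6, -0.4]
gripper_width: 0.525
finger_force: 0.0
```

```bash
python3 hang.py h3 | grep -E "meas|^[0-9]"; python3 - <<'E'
import cv2,numpy as np
for v,b in(("scene",dict(dish=(160,198,202,248),hide=(148,203,300,348),tongs=(222,298,442,470))),("top",dict(dish=(152,188,252,290),hide=(158,200,334,368),tongs=(252,306,413,450)))):
    a=cv2.imread(f"pics/{v}0.png",0);c=cv2.imread(f"pics/{v[0]}h3.png",0)
    e=lambda i:cv2.Laplacian(cv2.GaussianBlur(i,(0,0),1).astype(np.float32),-1)
    for n,(r0,r1,c0,c1) in b.items():
        m=cv2.matchTemplate(e(c)[r0-8:r1+8,c0-8:c1+8],e(a)[r0:r1,c0:c1],cv2.TM_CCOEFF_NORMED);_,mx,_,loc=cv2.minMaxLoc(m);print(v,n,"shift px",loc[0]-8,loc[1]-8,"corr",round(mx,2))
d=np.abs(cv2.imread("pics/sh3.png").astype(int)-cv2.imread("pics/sh2.png"))[150:210,375:475];print("hang diff h2-h3",d.mean(),d.max())
E
```

```text
25.2
top pred rim [[400.7, 192.0], [395.0, 216.1], [453.7, 230.3], [459.1, 206.0]] meas [[394.3999938964844, 217.60000610351562], [400.70001220703125, 192.1999969482422], [460.5, 207.10000610351562], [454.1000061035156, 232.5]] area 1327
scene pred rim [[387.6, 165.2], [390.9, 193.6], [463.8, 189.5], [459.3, 161.3]] meas [[387.1000061035156, 164.5], [462.79998779296875, 160.5], [464.70001220703125, 195.8000030517578], [389.0, 199.6999969482422]] area 2577
scene dish shift px 0 0 corr 0.92
scene hide shift px 0 0 corr 0.98
scene tongs shift px 0 0 corr 0.98
top dish shift px 0 0 corr 0.85
top hide shift px 0 0 corr 0.97
top tongs shift px 0 0 corr 0.95
hang diff h2-h3 1.3019444444444443 15
```

```bash
python3 -c "
from rig import *
print(job_done())"
```

```text
the job is handed in; nothing more can be done
None
```

The job is handed in at about 25 s: the drawer is fully open, and the green caddy stood released on the mat, then went onto the steel hook by its handle and hangs still there. In the last images it sits within a pixel or two of a level, centred hang (good to a few degrees of tilt); the hide, dish and tongs had not moved, and the jar was standing in the drawer when I last checked.

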